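# Fetch the bearing bracket from behind the change parts and seat it on its nest

### The job

The aluminium bearing bracket lies at the back of the green storage board behind three standing steel parts. Stand all three parts upright on the cork mat first, leaving the bracket where it lies; then, while they wait there, fetch the bracket and lower it onto the round and the diamond pin of the dark nest until it sits fully home and let go of it; only then put each steel part back, upright and centred, on the rubber pad of its own shape. Do not tip over any of the parts.

Things in the scene. Friction and masses are not known exactly. Their poses are not given: they have to be found in the camera images.
- bracket_c (a point): Loose aluminium bracket, 0.4 kg. Base plate 12 mm thick, 130 long (x): the -x half 72 wide with an 18 mm through hole at x=-42 mm, the +x half 46 wide with a 14 mm hole at x=+42. Grip the central upright lug: 40 (x) by 26 thick (y), rising 40 above the plate. Point: mid axis, 34 mm above the underside; z up. Starts flat on the 6 mm green board, long side about along the row of pads.
- nest_seat (a point): Fixed dark steel block 160 (x) by 90 by 25 mm high; point: centre of its flat top, z up. At x=-42 mm a round pin 16 mm across (for the 18 mm hole), at x=+42 a diamond pin 12 (y) by 8 (x) (for the 14 mm hole); both 17 mm high, upper 7 mm tapered. Fully home: plate flat on the top, bracket's mid axis over this point, its x along this x; it does not go on the other way round.
- spindle_c (a point): Round steel spindle, loose, about 0.6 kg: round foot 54 mm in diameter and 12 mm high, round shaft 30 mm in diameter above it, 120 mm high in all. This point is at its centre, 60 mm above its underside; z up. Starts standing on the round pad.
- pillar_c (a point): Square steel pillar, loose, about 0.6 kg: foot 52 x 52 mm and 12 mm high, column 32 x 32 mm above it, sides along its x and y, 102 mm high in all. This point is at its centre, 51 mm above its underside; z up. Starts standing on the square pad.
- fork_c (a point): Loose oblong steel fork, about 0.5 kg: foot 40 (x) by 64 (y) mm, 12 high; column above it 22 (x) by 44 (y); 110 mm high in all; a 14 mm wide slot along x splits the top 25 mm into two prongs. Point: on the mid axis, 55 mm above its underside; z up. Starts standing on the oblong pad, its x about along the pad's x.
- pad_round: Black rubber disc 72 mm across, 4 mm thick, fixed on the 6 mm green board: the spindle's place. Origin at the centre of its underside (6 mm above the table), z up. The three pads form a row about 85 mm apart, between the robot and the bracket, in any order.
- pad_square: Square black rubber pad, 66 x 66 mm, 4 mm thick, fixed on the green board: the pillar's place. Origin at the centre of its underside, sides along x and y.
- pad_oblong: Oblong black rubber pad, 50 mm (x) x 78 mm (y), 4 mm thick, fixed on the green board: the fork's place. Origin at the centre of its underside.
- mat: Empty cork mat, fixed on the table, 280 mm (along its x) x 120 mm (y), 4 mm thick: the side area for the three parts. Origin at the centre of its underside, on the table; z up. The mat is on one side of the board and the nest on the other; which side is which varies.
Not all that is in view belongs to the job. What is shaped like the part that bears pillar_c but red or yellow is not meant. What is shaped like the part that bears fork_c but red is not meant.

How it is judged:
On the way, in this order (a step that is already met when the one before it is completed fails the run):
1. all three steel parts stand upright and released on the cork mat, the bracket still lying where it lay (x of spindle_c in the frame of mat between -0.125 and 0.125 m and y of spindle_c in the frame of mat between -0.05 and 0.05 m and z of spindle_c in the frame of mat between 0.06 and 0.068 m and angle between each of spindle_c, pillar_c, fork_c's own z axis and vertical below 0.1 rad and x of pillar_c in the frame of mat between -0.125 and 0.125 m and y of pillar_c in the frame of mat between -0.05 and 0.05 m and z of pillar_c in the frame of mat between 0.051 and 0.059 m and x of fork_c in the frame of mat between -0.125 and 0.125 m and y of fork_c in the frame of mat between -0.05 and 0.05 m and z of fork_c in the frame of mat between 0.055 and 0.063 m and contact force between the fingers and spindle below 0.1 N and linear speed of each of spindle, pillar, fork below 0.02 m/s and angular speed of each of spindle, pillar, fork below 0.2 rad/s and contact force between the fingers and pillar below 0.1 N and contact force between the fingers and fork below 0.1 N and distance of bracket_c from where it was at the start of the episode below 0.03 m), for 0.2 s.
2. the bracket sits fully home on both pins of the nest, released, while the three parts still stand on the mat (horizontal distance between bracket_c and nest_seat below 0.004 m and angle between the x axis of bracket_c and the x axis of nest_seat, either way round below 0.08 rad and angle between bracket_c's own z axis and vertical below 0.06 rad and z of bracket_c in the frame of nest_seat between 0.03 and 0.037 m and contact force between the fingers and bracket below 0.1 N and linear speed of bracket below 0.02 m/s and angular speed of bracket below 0.2 rad/s and x of spindle_c in the frame of mat between -0.125 and 0.125 m and y of spindle_c in the frame of mat between -0.05 and 0.05 m and z of spindle_c in the frame of mat between 0.06 and 0.068 m and angle between each of spindle_c, pillar_c, fork_c's own z axis and vertical below 0.1 rad and x of pillar_c in the frame of mat between -0.125 and 0.125 m and y of pillar_c in the frame of mat between -0.05 and 0.05 m and z of pillar_c in the frame of mat between 0.051 and 0.059 m and x of fork_c in the frame of mat between -0.125 and 0.125 m and y of fork_c in the frame of mat between -0.05 and 0.05 m and z of fork_c in the frame of mat between 0.055 and 0.063 m), for 0.2 s.
At the end, for the whole second after the job is handed in: The bracket sits fully home on the nest (centre within 4 mm, height within 3 mm, axes within 0.08 rad), and the spindle, pillar and fork stand upright on the round, square and oblong pad, each centred within 12 mm; everything released and at rest (horizontal distance between bracket_c and nest_seat below 0.004 m and angle between the x axis of bracket_c and the x axis of nest_seat, either way round below 0.08 rad and angle between bracket_c's own z axis and vertical below 0.06 rad and z of bracket_c in the frame of nest_seat between 0.03 and 0.037 m and linear speed of each of bracket, spindle, pillar, fork below 0.02 m/s and angular speed of each of bracket, spindle, pillar, fork below 0.2 rad/s and horizontal distance between spindle_c and pad_round below 0.012 m and angle between each of spindle_c, pillar_c, fork_c's own z axis and vertical below 0.1 rad and z of spindle_c in the frame of pad_round between 0.06 and 0.068 m and horizontal distance between pillar_c and pad_square below 0.012 m and z of pillar_c in the frame of pad_square between 0.051 and 0.059 m and horizontal distance between fork_c and pad_oblong below 0.012 m and z of fork_c in the frame of pad_oblong between 0.055 and 0.063 m); the robot touches nothing.
It fails at once if one of the steel parts or the bracket is tipped over (angle between any of spindle_c, pillar_c, fork_c, bracket_c's own z axis and vertical above 0.8 rad).
It also fails if it takes over 141 s, if anything falls off the work surface, if the arm or the gripper's body presses on something with over 40 N, if the wrist force passes 120 N, or if a joint passes its speed limit or range.

### The arm

A 6-joint arm with a two-finger parallel gripper is mounted at the origin on the work surface. World frame = base frame: x ahead of the robot, y to its left, z up, the work surface at z = 0. Lengths are in m, angles in rad, forces in N, time in s.
With the tool pointing down it reaches from about 0.375 to 0.9 m from the base axis. Payload 3.1 kg.
Tool frame: the origin (TCP) lies on the centre line of the jaws, within the pads' length; the fingertips stand 19 mm ahead of it and the grasp point (between the pads) is the TCP; z points along the fingers, y is the line along which they close (so a half turn about z gives the same grasp; the last joint's range is limited). The gripper opens to 85 mm and grips with 20 to 120 N. Pads are 22 mm wide; open, the fingers measure 114 mm over their backs; the gripper's body (76 mm by 85 mm) begins 54 mm behind the grasp point. The pads swing forward as they close: fully open they stand 13 mm farther back than shut.
Start: joints at [0.974, 0.527, 1.433, -0, 1.181, -0.178], TCP at [0.254, 0.571, 0.25] pointing down, gripper open.
Joint ranges: [-3.08, 3.08], [-0.75, 2.2], [0.22, 2.44], [-1.43, 4.57], [0, 2.65], [-2.85, 2.85]. Speed limits (rad/s): [2.79, 2.79, 3.14, 3.14, 3.14, 3.14].

### API

Orientations are given as a unit quaternion [x, y, z, w].
In Python, from station import manip gives the robot as it stands.
- The arm moves only by the tool servo_tool, never from a script. Its argument "rows" is a list that holds one entry, the list of rows, each a list of 7 numbers: the turn, a rotation vector about the tool's x, y, z in degrees, then the shift along the tool's x, y, z in m, then the gripper command: -1 is shut, 1 is fully open, values between are in proportion. In form: [[[wx, wy, wz, tx, ty, tz, jaw], ...]]. A call has 1 to 8 rows; each row shifts and turns the commanded pose from where the row before left it, along the tool's axes as they then stand; what a row does not reach is not made up. A row lasts 1/12 s, in which the tool goes at most 41.7 mm and 7.16 degrees, less where a joint would pass 70% of its speed; a pose out of reach is approached as far as the arm can. A call is refused whole if a number of a shift passes 0.0417 or a number of a turn 7.16, either way. A call with a gripper value outside its range is refused whole. The fingers move at their own pace and stop on an object; "squeeze" is the grip in N (left out, the last holds). Time passes only in rows, so rows that do not move let the fingers close. It gives the time, the measured TCP pose, the force, the opening and the grip force at its end, in the units of the state.
- manip.sense(): the state, without advancing time (a new reading comes with each control period).
- manip.snapshot(name): name is "side" or "top" or "wrist"; returns the picture (400x640x3 uint8, blue, green, red); there is no depth.
- manip.camera_info(name): a dict with "K" (3x3 intrinsics, pixels), "camera_from_world" (4x4, takes a point from world to camera coordinates). Camera axes: x right, y down, z forward; pixel columns grow to the right and rows downward; lengths in m; the calibration is good to about 2 mm. A picture is of the moment at which its call begins: read the wrist's pose just before it. camera_info takes no time and is no camera call; for the wrist camera it gives the pose at the moment of the call.
- manip.sign_off(): hands the job in; it is judged then, once.
The state is a dict: "t": time; "q": joint angles; "qd": joint speeds; "tau": joint torques, N m; "tcp_pos": TCP position; "tool_rot": TCP orientation; "force": force on the tool from outside, world axes, zero at the start; "ft_torque": the same for the moment, N m; "finger_gap": opening from 0.0 (shut) to 1.0 (fully open); "gripper_force": force on a finger pad.
Only numpy, scipy, OpenCV 4.12 (cv2) and the standard library are available. Lean on these libraries where they do the work, as an engineer would, in place of code of your own. Each camera call takes 0.05 s, during which the arm holds its last target. There are 200 camera calls.

## Working session

There is one attempt and no reset: what is moved stays moved. The work goes in short steps, Python scripts to look and compute and a tool call to move; the robot and the scene stay as the last step left them, time stands still between calls to the robot, and variables do not carry over. Pictures are saved under pics/ and viewed, at most 14 in all, crops included, and the job is handed in when it is done.

Besides the shell and the picture viewer there is one more tool, called after "Request:" as name([rows], argument=value, ...), one row to a line, values as JSON. servo_tool: Moves the arm, as the interface text tells. Its arguments: {"type":"object","properties":{"rows":{"type":"array","items":{"type":"array","items":{"type":"array","items":{"type":"number"}}}},"squeeze":{"type":"number"}},"required":["rows"]}

```bash
mkdir -p pics; ls
python3 - <<'E'
from station import manip
import cv2
s=manip.sense(); print(s)
for n in ("top","side"):
    cv2.imwrite(f"pics/{n}0.png",manip.snapshot(n)); c=manip.camera_info(n); print(n,c)
E
```

```text
pics
{'t': 0.0, 'q': array([ 9.73486419e-01,  5.28471112e-01,  1.43391295e+00, -1.34013683e-06,
        1.18140866e+00, -1.78482320e-01]), 'qd': array([ 0.00033503, -0.00037527,  0.0005951 , -0.0008283 , -0.00104866,
        0.00124962]), 'tau': array([ 5.63839058e-04, -4.42361248e+01, -1.78025669e+01, -1.03901527e-04,
        8.44496477e-03, -7.98938771e-06]), 'tcp_pos': array([0.25375365, 0.57042093, 0.24932716]), 'tool_rot': array([ 2.07886161e-01,  9.78152408e-01, -1.01854721e-03, -4.15506654e-04]), 'force': array([-0.20895532, -0.71578959,  0.57923925]), 'ft_torque': array([ 0.03352545,  0.00607221, -0.04062397]), 'gripper_force': 0.0, 'finger_gap': 0.9990513626459577}
top {'K': array([[371.99125499,   0.        , 319.30403   ],
       [  0.        , 371.99125499, 198.95981175],
       [  0.        ,   0.        ,   1.        ]]), 'camera_from_world': array([[-0.02839576, -0.99931644, -0.02367117, -0.02292347],
       [-0.99035905,  0.03133744, -0.13493304,  0.43581836],
       [ 0.1355826 ,  0.01961143, -0.99057193,  1.02574961],
       [ 0.        ,  0.        ,  0.        ,  1.        ]])}
side {'K': array([[376.32848338,   0.        , 316.94182166],
       [  0.        , 376.32848338, 203.62545692],
       [  0.        ,   0.        ,   1.        ]]), 'camera_from_world': array([[ 0.90842378, -0.41804009,  0.00295437, -0.4027009 ],
       [-0.2029036 , -0.44707731, -0.87117852,  0.11471951],
       [ 0.36550838,  0.79079983, -0.49095749,  1.01347563],
       [ 0.        ,  0.        ,  0.        ,  1.        ]])}
```

View pics/top0.png

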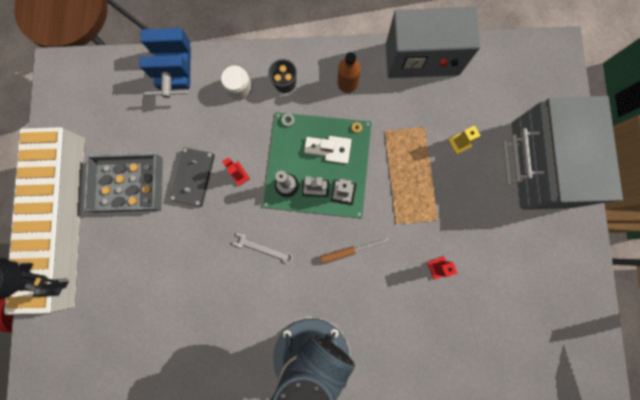

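View pics/side0.png

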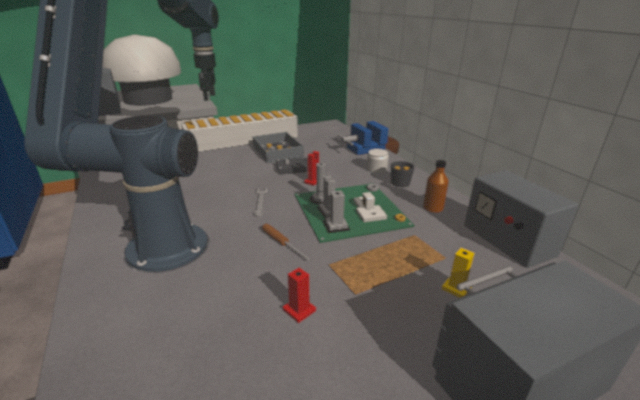

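The top view shows the round pad with spindle at (285,183), fork at (316,186), pillar at (343,190), bracket at (328,148) with its wide half to the right, mat at (411,175) and nest at (190,177). A red decoy fork stands between board and nest at (236,172), and the other decoys are off to the right.

```bash
cat > h.py <<'E'
from station import manip
import numpy as np, cv2
from scipy.spatial.transform import Rotation as R
def ray(ci,uv,z):
    """pixel -> world point on plane z"""
    T=np.linalg.inv(ci["camera_from_world"]); d=T[:3,:3]@np.linalg.inv(ci["K"])@[uv[0],uv[1],1]; o=T[:3,3]
    return o+d*(z-o[2])/d[2]
def proj(ci,p):
    q=ci["camera_from_world"]@np.append(p,1); q=ci["K"]@q[:3]; return q[:2]/q[2]
def yaw(s): # world direction of tool y (closing line), degrees
    y=R.from_quat(s["tool_rot"]).as_matrix()[:,1]; return np.degrees(np.arctan2(y[1],y[0]))
def go(xyz,yawdeg=None):
    """needed shift in tool axes (mm), and turn about tool z (deg; applied after shift)"""
    s=manip.sense(); M=R.from_quat(s["tool_rot"]).as_matrix()
    d=M.T@(np.array(xyz)-s["tcp_pos"]); w=0
    if yawdeg is not None: w=-((yawdeg-yaw(s)+90)%180-90)
    print("t",round(s["t"],2),"tcp",s["tcp_pos"].round(4),"yaw",round(yaw(s),2),"q6",round(s["q"][5],2),"tilt",np.degrees(M[:2,2]).round(2),"shift mm",(d*1000).round(1),"turnz",round(w,2))
def snap(name,f=None):
    ci=manip.camera_info(name); im=manip.snapshot(name)
    if f: cv2.imwrite("pics/"+f,im)
    return ci,im
E
python3 - <<'E'
from h import *
ci=manip.camera_info("top")
for n,uv,z in [("spindle",(283,183),.1),("fork",(316,184),.1),("pillar",(344,188),.1),("bracket",(328,148),.02),("mat",(411,175),.004),("nest",(190,177),.025),("redfork",(236,172),.05)]:
    print(n,ray(ci,uv,z).round(3))
im=cv2.imread("pics/top0.png"); hsv=cv2.cvtColor(im,cv2.COLOR_BGR2HSV)
m=cv2.inRange(hsv,(8,80,90),(20,255,255)); m[:,:375]=0;m[:,445:]=0;m[:110]=0
c=max(cv2.findContours(m,0,2)[0],key=cv2.contourArea); b=cv2.boxPoints(cv2.minAreaRect(c)); print([ray(ci,p,.004)[:2].round(3) for p in b])
w=manip.camera_info("wrist"); T=np.linalg.inv(w["camera_from_world"]); print(w["K"].round(1),T.round(3)); s=manip.sense(); M=R.from_quat(s["tool_rot"]).as_matrix()
print("cam in tool",(M.T@(T[:3,3]-s["tcp_pos"])).round(3),(M.T@T[:3,:3]).round(3))
go((.45,.0,.25+.15),0)
E
```

```text
spindle [0.471 0.058 0.1  ]
fork [ 0.466 -0.03   0.1  ]
pillar [ 0.452 -0.104  0.1  ]
bracket [ 0.585 -0.065  0.02 ]
mat [ 0.5   -0.305  0.004]
nest [0.511 0.337 0.025]
redfork [0.516 0.197 0.05 ]
[array([ 0.637, -0.233]), array([ 0.648, -0.358]), array([ 0.367, -0.372]), array([ 0.356, -0.251])]
[[351.3   0.  317.7]
 [  0.  351.3 196.4]
 [  0.    0.    1. ]] [[ 0.407  0.877  0.254  0.189]
 [ 0.914 -0.39  -0.115  0.599]
 [-0.002  0.279 -0.96   0.373]
 [ 0.     0.     0.     1.   ]]
cam in tool [ 0.071 -0.    -0.124] [[ 0.   -0.96 -0.28]
 [ 1.    0.   -0.  ]
 [ 0.   -0.28  0.96]]
t 0.1 tcp [0.2538 0.5705 0.2494] yaw 66.0 q6 -0.18 tilt [-0.06 -0.1 ] shift mm [-411.2 -441.7 -149.8] turnz 66.0
```

Request:
servo_tool([
  [[0, 0, 0, -0.038, -0.015, -0.006, 1], [0, 0, 0, -0.038, -0.015, -0.006, 1], [0, 0, 0, -0.038, -0.015, -0.006, 1], [0, 0, 0, -0.038, -0.015, -0.006, 1], [0, 0, 0, -0.038, -0.015, -0.006, 1], [0, 0, 0, -0.038, -0.015, -0.006, 1], [0, 0, 0, -0.038, -0.015, -0.006, 1], [0, 0, 0, -0.01, -0.003, -0.002, 1]],
])

```text
t: 0.77
tcp_pos: [0.4668, 0.3561, 0.2949]
tool_rot: [0.21, 0.978, -0.0, 0.002]
force: [0.3, 0.7, 0.9]
finger_gap: 0.997
gripper_force: 0.0
```

Request:
servo_tool([
  [[0, 0, 0, 0, 0, 0, 1], [0, 0, 0, 0, 0, 0, 1]],
])

```text
t: 0.93
tcp_pos: [0.462, 0.3599, 0.2938]
tool_rot: [0.209, 0.978, -0.0, -0.001]
force: [-1.1, 1.0, -0.7]
finger_gap: 0.996
gripper_force: 0.0
```

Run:
```python
from h import *
go((.5,-.05,.3),-6.7)
ci,im=snap("wrist","nest1.png"); print(proj(ci,(.511,.337,.025)))
np.save("nest1_c.npy",ci["camera_from_world"])
```

```text
t 0.93 tcp [0.462  0.3599 0.2938] yaw 65.91 q6 -0.68 tilt [-0.1   0.01] shift mm [-202.  -358.7   -6.3] turnz 72.61
[317.30924912 205.57455254]
```

View pics/nest1.png

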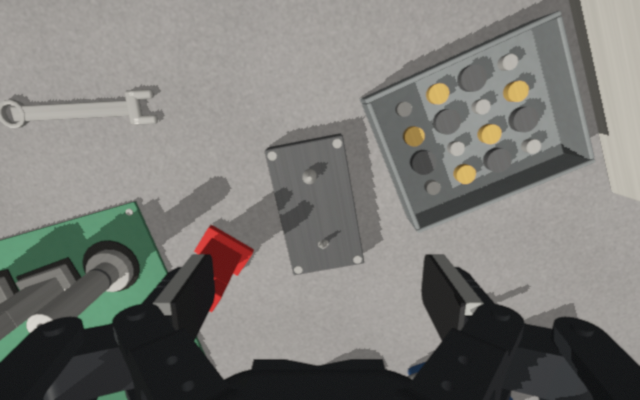

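The nest is well in view: corners about (268,152), (342,136), (363,262), (295,274); the round pin is at (309,178), the smaller diamond at (323,244), and the red decoy is at (222,258). Round pin is on the robot side.

Request:
servo_tool([
  [[0, 0, 0, -0.02, -0.0358, -0.001, 1], [0, 0, 0, -0.02, -0.0358, -0.001, 1], [0, 0, 0, -0.02, -0.0358, -0.001, 1], [0, 0, 0, -0.02, -0.0358, -0.001, 1], [0, 0, 0, -0.02, -0.0358, -0.001, 1], [0, 0, 0, -0.02, -0.0358, -0.001, 1], [0, 0, 0, -0.02, -0.0358, -0.001, 1], [0, 0, 0, -0.02, -0.0358, -0.001, 1]],
])

```text
t: 1.65
tcp_pos: [0.491, 0.034, 0.302]
tool_rot: [0.206, 0.979, 0.0, -0.001]
force: [1.1, 0.7, 0.1]
finger_gap: 1.002
gripper_force: 0.0
```

Request:
servo_tool([
  [[0, 0, 0, -0.02, -0.0358, 0, 1], [0, 0, 0, -0.02, -0.0358, 0, 1], [0, 0, 6.6, 0, 0, 0, 1], [0, 0, 6.6, 0, 0, 0, 1], [0, 0, 6.6, 0, 0, 0, 1], [0, 0, 6.6, 0, 0, 0, 1], [0, 0, 6.6, 0, 0, 0, 1], [0, 0, 6.6, 0, 0, 0, 1]],
])

```text
t: 2.32
tcp_pos: [0.4989, -0.0459, 0.3018]
tool_rot: [0.528, 0.849, 0.0, -0.001]
force: [-0.1, -0.4, 0.7]
finger_gap: 1.0
gripper_force: 0.0
```

Request:
servo_tool([
  [[0, 0, 6.6, 0, 0, 0, 1], [0, 0, 6.6, 0, 0, 0, 1], [0, 0, 6.6, 0, 0, 0, 1], [0, 0, 6.6, 0, 0, 0, 1], [0, 0, 6.6, 0, 0, 0, 1], [0, 0, 0, 0, 0, 0, 1], [0, 0, 0, 0, 0, 0, 1]],
])

```text
t: 2.9
tcp_pos: [0.4991, -0.0464, 0.302]
tool_rot: [0.745, 0.667, -0.0, -0.001]
force: [0.5, -0.5, 0.6]
finger_gap: 1.001
gripper_force: 0.0
```

Run:
```python
from h import *
go((.45,-.104,.3),-6.7)
ci,im=snap("wrist","board1.png"); 
np.save("board1_c.npy",ci["camera_from_world"])
c=dict(ci,camera_from_world=np.load("nest1_c.npy"))
for p in [(268,152),(342,136),(363,262),(295,274)]: print(ray(c,p,.025).round(4))
for p in [(309,178),(323,244)]: print("pin",ray(c,p,.040).round(4))
print("red",ray(c,(222,250),.05))
```

```text
t 2.9 tcp [ 0.4991 -0.0464  0.302 ] yaw -6.27 q6 -0.21 tilt [-0.05  0.04] shift mm [-62.6 -42.5   2. ] turnz 0.43
[0.4308 0.3122 0.025 ]
[0.4483 0.395  0.025 ]
[0.6004 0.3586 0.025 ]
[0.5811 0.2752 0.025 ]
pin [0.4738 0.3436 0.04  ]
pin [0.5522 0.3258 0.04  ]
red [0.50793122 0.21936679 0.05      ]
```

View pics/board1.png

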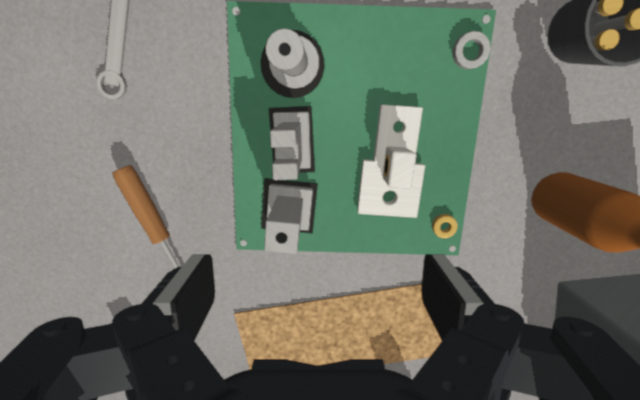

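Run:
```python
import cv2
im=cv2.imread("pics/board1.png")[25:255,230:435]
cv2.imwrite("pics/crop1.png",cv2.resize(im,None,fx=2.6,fy=2.6,interpolation=cv2.INTER_CUBIC))
```

```text
(no output)
```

View pics/crop1.png

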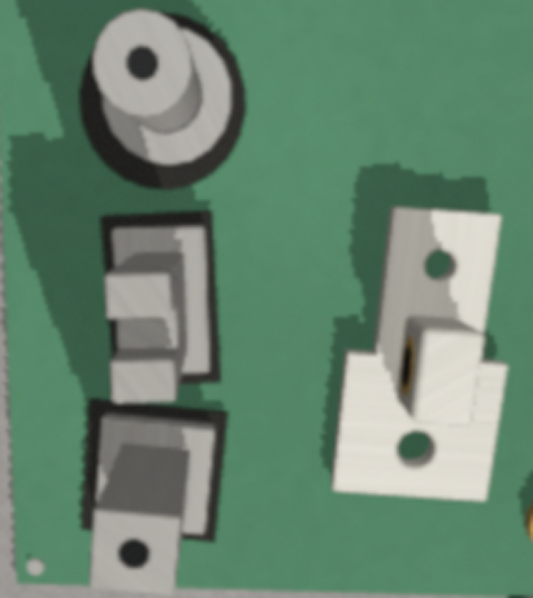

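The crop shows the spindle top centre at (143,64), the fork's two prong tops around (142,337), the pillar top hole at (134,553) and the bracket lug top at (448,375). The plate's small hole is at (440,265), its big hole at (416,448), and the pad corners are clear.

Run:
```python
from h import *
c=dict(manip.camera_info("wrist"),camera_from_world=np.load("board1_c.npy"))
P=lambda u,v,z: ray(c,(230+u/2.6,25+v/2.6),z)[:2]
ang=lambda a,b: round(np.degrees(np.arctan2(*(b-a)[::-1])),1)
def quad(n,pts,z):
    q=np.array([P(u,v,z) for u,v in pts]); print(n,"c",q.mean(0).round(4),"edge01",ang(q[0],q[1]),"edge32",ang(q[3],q[2]),"edge03",ang(q[0],q[3]),"edge12",ang(q[1],q[2]),"len",np.linalg.norm(q-np.roll(q,-1,0),axis=1).round(4))
print("spindle",P(143,64,.130).round(4),"pad",P(163,101,.010).round(4))
quad("forktop",[(105,272),(170,272),(179,402),(112,402)],.120)
quad("oblong",[(101,216),(211,211),(219,381),(106,383)],.010)
quad("pillar",[(95,511),(183,515),(176,593),(90,587)],.112); print(P(134,553,.112))
quad("square",[(91,400),(227,410),(214,541),(82,528)],.010)
quad("lug",[(422,328),(483,333),(474,423),(414,415)],.058)
a,b=P(416,448,.018),P(440,265,.018); print("holes",a,b,ang(a,b),(a+b)/2,np.linalg.norm(a-b))
quad("platewide",[(348,352),(507,364),(487,500),(333,490)],.018)
go((.45,-.104,.16),-6.7)
```

```text
spindle [0.4848 0.06  ] pad [0.4826 0.0593]
forktop c [ 0.472  -0.0238] edge01 -6.3 edge32 -6.3 edge03 -95.3 edge12 -93.3 len [0.0215 0.0442 0.023  0.0441]
oblong c [ 0.47   -0.0244] edge01 -3.7 edge32 -5.2 edge03 -96.7 edge12 -93.8 len [0.0486 0.0766 0.0525 0.0753]
pillar c [ 0.4583 -0.1037] edge01 -9.0 edge32 -10.6 edge03 -102.1 edge12 -101.9 len [0.0322 0.0313 0.0323 0.0304]
[ 0.45752468 -0.10404043]
square c [ 0.4567 -0.1048] edge01 -10.6 edge32 -12.3 edge03 -102.6 edge12 -101.8 len [0.0637 0.0662 0.0646 0.0643]
lug c [ 0.588  -0.0623] edge01 -10.9 edge32 -14.0 edge03 -98.1 edge12 -97.5 len [0.0249 0.0377 0.0254 0.0363]
holes [ 0.58047222 -0.10447411] [ 0.59533617 -0.02178119] 79.8 [ 0.58790419 -0.06312765] 0.08401819712871199
platewide c [ 0.5822 -0.095 ] edge01 -10.6 edge32 -10.2 edge03 -100.3 edge12 -99.7 len [0.0724 0.0654 0.0732 0.0659]
t 2.95 tcp [ 0.4992 -0.0468  0.302 ] yaw -6.31 q6 -0.21 tilt [-0.04  0.03] shift mm [-62.3 -42.5 142. ] turnz 0.39
```

Request:
servo_tool([
  [[0, 0, 1.2, -0.0154, -0.0086, 0.02, 1], [0, 0, 1.2, -0.0154, -0.0086, 0.02, 1], [0, 0, 1.2, -0.0154, -0.0086, 0.02, 1], [0, 0, 1.2, -0.0154, -0.0086, 0.02, 1], [0, 0, 0, 0, 0, 0.035, 1], [0, 0, 0, 0, 0, 0.035, 1], [0, 0, 0, 0, 0, 0.035, 1], [0, 0, 0, 0, 0, 0.01, 1]],
])

```text
t: 3.62
tcp_pos: [0.4541, -0.1028, 0.1034]
tool_rot: [0.773, 0.634, -0.002, -0.004]
force: [-0.2, 0.1, -0.6]
finger_gap: 1.007
gripper_force: 0.0
```

Request:
servo_tool([
  [[0, 0, 0, 0, 0, 0, 1], [0, 0, 0, 0, 0, 0, 1]],
])

```text
t: 3.78
tcp_pos: [0.4564, -0.1038, 0.1069]
tool_rot: [0.773, 0.634, -0.0, -0.001]
force: [-0.5, 1.2, 0.6]
finger_gap: 1.0
gripper_force: 0.0
```

Run:
```python
from h import *
go((.458,-.104,.085),-11)
```

```text
t 3.78 tcp [ 0.4564 -0.1038  0.1069] yaw -11.29 q6 -0.27 tilt [-0.08  0.04] shift mm [ 0.1  1.6 21.9] turnz -0.29
```

Request:
servo_tool([
  [[0, 0, -0.3, 0, 0.0016, 0.01, 1], [0, 0, 0, 0, 0, 0.01, 1], [0, 0, 0, 0, 0, 0, 1], [0, 0, 0, 0, 0, 0, -1], [0, 0, 0, 0, 0, 0, -1], [0, 0, 0, 0, 0, 0, -1], [0, 0, 0, 0, 0, 0, -1], [0, 0, 0, 0, 0, 0, -1]],
], squeeze=60)

```text
t: 4.45
tcp_pos: [0.458, -0.1046, 0.0879]
tool_rot: [0.772, 0.636, 0.0, 0.0]
force: [-0.4, 0.2, 4.6]
finger_gap: 0.366
gripper_force: 59.7
```

Request:
servo_tool([
  [[0, 0, 0, 0, 0, 0, -1], [0, 0, 0, 0, 0, 0, -1], [0, 0, 0, 0, 0, 0, -1], [0, 0, 0, 0, 0, 0, -1]],
])

```text
t: 4.78
tcp_pos: [0.458, -0.1045, 0.0879]
tool_rot: [0.772, 0.636, 0.0, 0.0]
force: [-2.3, 0.2, 4.9]
finger_gap: 0.372
gripper_force: 59.7
```

Request:
servo_tool([
  [[0, 0, 0, 0, 0, -0.02, -1], [0, 0, 0, 0, 0, -0.03, -1], [0, 0, 0, -0.015, -0.0005, -0.01, -1], [0, 0, 0, -0.03, -0.001, 0, -1], [0, 0, 0, -0.038, -0.0014, 0, -1], [0, 0, 0, -0.038, -0.0014, 0, -1], [0, 0, 0, -0.038, -0.0014, 0, -1], [0, 0, 0, -0.03, -0.001, 0, -1]],
])

```text
t: 5.45
tcp_pos: [0.4142, -0.2911, 0.1467]
tool_rot: [0.772, 0.635, -0.0, 0.0]
force: [0.8, 0.3, -5.4]
finger_gap: 0.368
gripper_force: 61.4
```

Request:
servo_tool([
  [[0, 0, 0, -0.018, -0.0006, 0, -1], [0, 0, 0, 0, 0, 0, -1], [0, 0, 0, 0, 0, 0, -1], [0, 0, 0, 0, 0, 0.02, -1], [0, 0, 0, 0, 0, 0.02, -1], [0, 0, 0, 0, 0, 0.01, -1], [0, 0, 0, 0, 0, 0, -1], [0, 0, 0, 0, 0, 0, -1]],
])

```text
t: 6.12
tcp_pos: [0.4108, -0.3049, 0.0967]
tool_rot: [0.772, 0.636, 0.0, -0.001]
force: [0.8, -0.3, -4.8]
finger_gap: 0.367
gripper_force: 61.2
```

Run:
```python
from h import *
go((.412,-.3087,.0818),-11)
```

```text
t 6.12 tcp [ 0.4108 -0.3049  0.0967] yaw -11.03 q6 -0.66 tilt [-0.1   0.13] shift mm [-3.6  2.  14.9] turnz -0.03
```

Request:
servo_tool([
  [[0, 0, 0, -0.002, 0.001, 0.007, -1], [0, 0, 0, -0.0015, 0.001, 0.005, -1], [0, 0, 0, 0, 0, 0.0025, -1], [0, 0, 0, 0, 0, 0, -1], [0, 0, 0, 0, 0, 0, -1]],
])

```text
t: 6.53
tcp_pos: [0.4123, -0.3101, 0.0828]
tool_rot: [0.772, 0.635, 0.0, -0.0]
force: [0.9, -0.7, -5.5]
finger_gap: 0.363
gripper_force: 61.5
```

Run:
```python
from h import *
go((.412,-.3087,.0818),-11); print(manip.sense()["force"])
```

```text
t 6.53 tcp [ 0.4123 -0.3101  0.0828] yaw -11.1 q6 -0.67 tilt [-0.01  0.01] shift mm [ 1.3 -0.6  1. ] turnz -0.1
[ 0.89052866 -0.67523018 -5.46244649]
```

Request:
servo_tool([
  [[0, 0, 0, 0, 0, 0.0013, -1], [0, 0, 0, 0, 0, 0, -1], [0, 0, 0, 0, 0, 0, 1], [0, 0, 0, 0, 0, 0, 1], [0, 0, 0, 0, 0, 0, 1], [0, 0, 0, 0, 0, -0.02, 1], [0, 0, 0, 0, 0, -0.03, 1], [0, 0, 0, 0, 0, -0.034, 1]],
])

```text
t: 7.2
tcp_pos: [0.4116, -0.3093, 0.1654]
tool_rot: [0.772, 0.635, -0.0, -0.002]
force: [0.5, 0.0, 0.1]
finger_gap: 0.998
gripper_force: 0.0
```

Request:
servo_tool([
  [[0, 0, 0, 0.036, 0, 0, 1], [0, 0, 0, 0.036, 0, 0, 1], [0, 0, 0, 0.036, 0, 0, 1], [0, 0, 0, 0.036, 0, 0, 1], [0, 0, 0, 0.036, 0, 0, 1], [0, 0, 0, 0.036, 0.001, 0, 1], [0, 0, 0, 0.036, 0.001, 0, 1], [0, 0, -6, 0.036, 0.001, 0, 1]],
])

```text
t: 7.87
tcp_pos: [0.4711, -0.0264, 0.166]
tool_rot: [0.737, 0.675, 0.0, 0.001]
force: [0.5, 0.5, 0.6]
finger_gap: 1.003
gripper_force: 0.0
```

Request:
servo_tool([
  [[0, 0, 0, 0, 0, 0, 1], [0, 0, 0, 0, 0, 0, 1]],
])

```text
t: 8.03
tcp_pos: [0.4709, -0.0263, 0.1658]
tool_rot: [0.736, 0.676, 0.0, 0.0]
force: [0.2, -0.5, -0.1]
finger_gap: 1.001
gripper_force: 0.0
```

Run:
```python
from h import *
go((.471,-.024,.08),-5)
snap("side","side1.png")
```

```text
t 8.03 tcp [ 0.4709 -0.0263  0.1658] yaw -4.87 q6 -0.21 tilt [ 0.04 -0.02] shift mm [ 2.4 -0.2 85.8] turnz 0.13
```

View pics/side1.png

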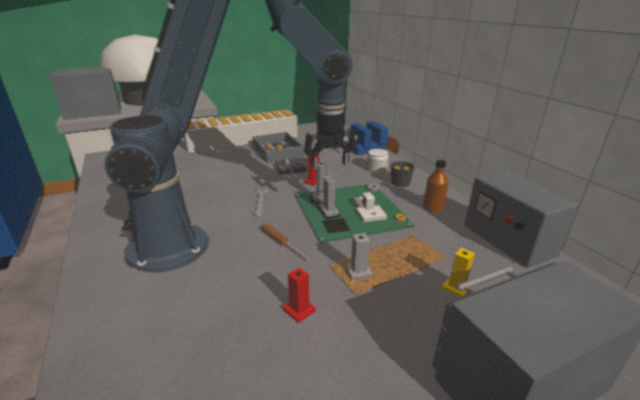

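Side view: the pillar stands upright on the mat at (360,262). Now the fork.

Request:
servo_tool([
  [[0, 0, 0, 0.0024, 0, 0.03, 1], [0, 0, 0, 0, 0, 0.036, 1], [0, 0, 0, 0, 0, 0.02, 1], [0, 0, 0, 0, 0, 0, 1], [0, 0, 0, 0, 0, 0, -1], [0, 0, 0, 0, 0, 0, -1], [0, 0, 0, 0, 0, 0, -1], [0, 0, 0, 0, 0, 0, -1]],
])

```text
t: 8.75
tcp_pos: [0.4718, -0.0263, 0.0809]
tool_rot: [0.738, 0.675, 0.001, 0.001]
force: [0.1, 0.7, -0.4]
finger_gap: 0.455
gripper_force: 0.0
```

Request:
servo_tool([
  [[0, 0, 0, 0, 0, 0, -1], [0, 0, 0, 0, 0, 0, -1], [0, 0, 0, 0, 0, 0, -1]],
])

```text
t: 9.0
tcp_pos: [0.4713, -0.0259, 0.0807]
tool_rot: [0.738, 0.675, 0.0, 0.001]
force: [-1.6, -1.4, 7.4]
finger_gap: 0.252
gripper_force: 59.7
```

Run:
```python
from h import *
s=manip.sense();go((.502,-.3035,s["tcp_pos"][2]),-5)
print(s["tcp_pos"],s["finger_gap"],s["gripper_force"])
```

```text
t 9.0 tcp [ 0.4713 -0.0259  0.0807] yaw -5.08 q6 -0.2 tilt [ 0.1  -0.05] shift mm [-273.8   55.2    0.3] turnz -0.08
[ 0.47128566 -0.0258694   0.08070012] 0.2518726004837286 59.66407835483551
```

Request:
servo_tool([
  [[0, 0, 0, 0, 0, -0.02, -1], [0, 0, 0, 0, 0, -0.03, -1], [0, 0, 0, -0.02, 0.004, -0.01, -1], [0, 0, 0, -0.036, 0.0073, 0, -1], [0, 0, 0, -0.038, 0.0077, 0, -1], [0, 0, 0, -0.038, 0.0077, 0, -1], [0, 0, 0, -0.038, 0.0077, 0, -1], [0, 0, 0, -0.038, 0.0077, 0, -1]],
])

```text
t: 9.67
tcp_pos: [0.4935, -0.2376, 0.1391]
tool_rot: [0.738, 0.675, -0.0, -0.001]
force: [1.0, 0.2, -5.4]
finger_gap: 0.249
gripper_force: 60.6
```

Request:
servo_tool([
  [[0, 0, 0, -0.036, 0.0073, 0, -1], [0, 0, 0, -0.02, 0.004, 0, -1], [0, 0, 0, -0.008, 0.0016, 0, -1], [0, 0, 0, 0, 0, 0, -1], [0, 0, 0, 0, 0, 0.02, -1], [0, 0, 0, 0, 0, 0.025, -1], [0, 0, 0, 0, 0, 0.01, -1], [0, 0, 0, 0, 0, 0, -1]],
])

```text
t: 10.33
tcp_pos: [0.499, -0.2975, 0.0815]
tool_rot: [0.737, 0.675, -0.0, -0.005]
force: [-0.3, 0.8, -5.9]
finger_gap: 0.248
gripper_force: 60.3
```

Request:
servo_tool([
  [[0, 0, 0, 0, 0, 0, -1]],
])

```text
t: 10.42
tcp_pos: [0.5009, -0.2996, 0.0839]
tool_rot: [0.737, 0.675, -0.0, -0.002]
force: [-0.3, -0.1, -4.8]
finger_gap: 0.251
gripper_force: 60.3
```

Run:
```python
from h import *
go((.502,-.3035,.0747),-5);print(manip.sense()["force"])
```

```text
t 10.42 tcp [ 0.5009 -0.2996  0.0839] yaw -5.02 q6 -0.64 tilt [-0.14  0.14] shift mm [-3.9  1.5  9.2] turnz -0.02
[-0.2511296  -0.09755423 -4.77904539]
```

Request:
servo_tool([
  [[0, 0, 0, -0.002, 0, 0.005, -1], [0, 0, 0, 0, 0, 0.003, -1], [0, 0, 0, 0, 0, 0.0014, -1], [0, 0, 0, 0, 0, 0, -1], [0, 0, 0, 0, 0, 0, -1]],
])

```text
t: 10.83
tcp_pos: [0.5014, -0.3036, 0.0754]
tool_rot: [0.738, 0.675, 0.0, 0.0]
force: [0.3, -0.1, -5.9]
finger_gap: 0.246
gripper_force: 60.6
```

Run:
```python
from h import *
go((.502,-.3035,.0747),-5);print(manip.sense()["force"])
```

```text
t 10.83 tcp [ 0.5014 -0.3036  0.0754] yaw -5.1 q6 -0.65 tilt [ 0.02 -0.02] shift mm [0.1 0.5 0.7] turnz -0.1
[ 0.31780691 -0.11924377 -5.89586681]
```

Request:
servo_tool([
  [[0, 0, 0, 0, 0, 0.001, -1], [0, 0, 0, 0, 0, 0, -1], [0, 0, 0, 0, 0, 0, 0.3], [0, 0, 0, 0, 0, 0, 0.3], [0, 0, 0, 0, 0, 0, 0.3], [0, 0, 0, 0, 0, -0.025, 0.3], [0, 0, 0, 0, 0, -0.035, 0.3], [0, 0, 0, 0, 0, -0.038, 0.3]],
])

```text
t: 11.5
tcp_pos: [0.5006, -0.3028, 0.172]
tool_rot: [0.738, 0.675, -0.0, -0.002]
force: [0.8, -0.7, -0.6]
finger_gap: 0.645
gripper_force: 0.0
```

Request:
servo_tool([
  [[0, 0, 0, 0.04, -0.0055, 0, 1], [0, 0, 0, 0.04, -0.0055, 0, 1], [0, 0, 0, 0.04, -0.0055, 0, 1], [0, 0, 0, 0.04, -0.0055, 0, 1], [0, 0, 0, 0.04, -0.0055, 0, 1], [0, 0, 0, 0.04, -0.0055, 0, 1], [0, 0, 0, 0.04, -0.0055, 0, 1], [0, 0, 0, 0.04, -0.0055, 0, 1]],
])

```text
t: 12.17
tcp_pos: [0.486, 0.0209, 0.1727]
tool_rot: [0.738, 0.675, 0.0, 0.001]
force: [0.9, -0.6, 0.3]
finger_gap: 0.999
gripper_force: 0.0
```

Request:
servo_tool([
  [[0, 0, 0, 0.035, -0.005, 0, 1], [0, 0, 0, 0.003, 0, 0, 1], [0, 0, 0, 0, 0, 0, 1]],
])

```text
t: 12.42
tcp_pos: [0.4842, 0.0595, 0.1726]
tool_rot: [0.736, 0.677, 0.0, 0.0]
force: [-0.0, -0.7, -0.4]
finger_gap: 1.002
gripper_force: 0.0
```

Run:
```python
from h import *
go((.484,.0597,.095),-5)
```

```text
t 12.42 tcp [0.4842 0.0595 0.1726] yaw -4.83 q6 -0.02 tilt [ 0.06 -0.01] shift mm [ 0.2 -0.3 77.6] turnz 0.17
```

Request:
servo_tool([
  [[0, 0, 0, 0, 0, 0.03, 1], [0, 0, 0, 0, 0, 0.03, 1], [0, 0, 0, 0, 0, 0.0176, 1], [0, 0, 0, 0, 0, 0, 1], [0, 0, 0, 0, 0, 0, -1], [0, 0, 0, 0, 0, 0, -1], [0, 0, 0, 0, 0, 0, -1], [0, 0, 0, 0, 0, 0, -1]],
])

```text
t: 13.08
tcp_pos: [0.4854, 0.057, 0.0958]
tool_rot: [0.738, 0.675, 0.001, 0.001]
force: [0.6, 1.0, 0.3]
finger_gap: 0.453
gripper_force: 0.0
```

Request:
servo_tool([
  [[0, 0, 0, 0, 0, 0, -1], [0, 0, 0, 0, 0, 0, -1], [0, 0, 0, 0, 0, 0, -1]],
])

```text
t: 13.33
tcp_pos: [0.4846, 0.0573, 0.0957]
tool_rot: [0.738, 0.675, 0.0, 0.001]
force: [-1.0, -1.1, 4.6]
finger_gap: 0.327
gripper_force: 58.6
```

Run:
```python
from h import *
s=manip.sense();go((.592,-.2983,s["tcp_pos"][2]),-5);print(s["finger_gap"],s["gripper_force"])
```

```text
t 13.33 tcp [0.4846 0.0573 0.0957] yaw -5.07 q6 -0.02 tilt [ 0.09 -0.03] shift mm [-3.447e+02  1.385e+02  3.000e-01] turnz -0.07
0.32666946519240064 58.63451063632965
```

Request:
servo_tool([
  [[0, 0, 0, 0, 0, -0.025, -1], [0, 0, 0, 0, 0, -0.035, -1], [0, 0, 0, -0.01, 0.004, -0.015, -1], [0, 0, 0, -0.025, 0.01, 0, -1], [0, 0, 0, -0.037, 0.015, 0, -1], [0, 0, 0, -0.037, 0.015, 0, -1], [0, 0, 0, -0.037, 0.015, 0, -1], [0, 0, 0, -0.037, 0.015, 0, -1]],
])

```text
t: 14.0
tcp_pos: [0.5408, -0.1324, 0.1689]
tool_rot: [0.738, 0.675, -0.0, -0.001]
force: [1.2, 0.7, -7.2]
finger_gap: 0.329
gripper_force: 62.0
```

Request:
servo_tool([
  [[0, 0, 0, -0.037, 0.015, 0, -1], [0, 0, 0, -0.037, 0.015, 0, -1], [0, 0, 0, -0.037, 0.015, 0, -1], [0, 0, 0, -0.03, 0.012, 0, -1], [0, 0, 0, -0.018, 0.007, 0, -1], [0, 0, 0, -0.003, 0.001, 0, -1], [0, 0, 0, 0, 0, 0, -1], [0, 0, 0, 0, 0, 0.02, -1]],
])

```text
t: 14.67
tcp_pos: [0.5933, -0.2988, 0.152]
tool_rot: [0.738, 0.675, 0.001, 0.002]
force: [1.4, -0.4, -7.0]
finger_gap: 0.327
gripper_force: 62.2
```

Request:
servo_tool([
  [[0, 0, 0, 0, 0, 0.03, -1], [0, 0, 0, 0, 0, 0.018, -1], [0, 0, 0, 0, 0, 0, -1], [0, 0, 0, 0, 0, 0, -1]],
])

```text
t: 15.0
tcp_pos: [0.5904, -0.2957, 0.0997]
tool_rot: [0.737, 0.675, -0.0, -0.003]
force: [0.4, -0.0, -8.2]
finger_gap: 0.331
gripper_force: 61.4
```

Run:
```python
from h import *
go((.592,-.2983,.0897),-5);print(manip.sense()["force"])
```

```text
t 15.0 tcp [ 0.5904 -0.2957  0.0997] yaw -5.02 q6 -0.55 tilt [-0.3   0.24] shift mm [-2.4  1.9  9.9] turnz -0.02
[ 0.38929246 -0.04772336 -8.20269132]
```

Request:
servo_tool([
  [[0, 0, 0, 0, 0, 0.005, -1], [0, 0, 0, 0, 0, 0.004, -1], [0, 0, 0, 0, 0, 0, -1], [0, 0, 0, 0, 0, 0, -1]],
])

```text
t: 15.33
tcp_pos: [0.5924, -0.2985, 0.0933]
tool_rot: [0.738, 0.675, 0.0, 0.0]
force: [-0.2, -0.7, -7.4]
finger_gap: 0.326
gripper_force: 61.6
```

Run:
```python
from h import *
go((.592,-.2983,.0897),-5);print(manip.sense()["force"])
```

```text
t 15.33 tcp [ 0.5924 -0.2985  0.0933] yaw -5.09 q6 -0.55 tilt [ 0.04 -0.03] shift mm [ 0.2 -0.4  3.6] turnz -0.09
[-0.17847811 -0.74050365 -7.36436831]
```

Request:
servo_tool([
  [[0, 0, 0, 0, 0, 0.0025, -1], [0, 0, 0, 0, 0, 0.0015, -1], [0, 0, 0, 0, 0, 0, -1], [0, 0, 0, 0, 0, 0, 0.3], [0, 0, 0, 0, 0, 0, 0.3], [0, 0, 0, 0, 0, 0, 0.3], [0, 0, 0, 0, 0, -0.025, 0.3], [0, 0, 0, 0, 0, -0.035, 0.3]],
])

```text
t: 16.0
tcp_pos: [0.5902, -0.2972, 0.1458]
tool_rot: [0.738, 0.675, -0.001, -0.004]
force: [0.8, -0.3, 0.2]
finger_gap: 0.65
gripper_force: 0.0
```

Request:
servo_tool([
  [[0, 0, 0, 0, 0, -0.02, 0.3], [0, 0, 0, 0.036, -0.0038, 0, 1], [0, 0, 0, 0.036, -0.0038, 0, 1], [0, 0, 0, 0.036, -0.0038, 0, 1], [0, 0, 0, 0.036, -0.0038, 0, 1], [0, 0, 0, 0.036, -0.0038, 0, 1], [0, 0, 0, 0.036, -0.0038, 0, 1], [0, 0, 5.1, 0.018, -0.002, 0, 1]],
])

```text
t: 16.67
tcp_pos: [0.5877, -0.0592, 0.1691]
tool_rot: [0.767, 0.642, 0.0, -0.0]
force: [-0.3, -0.2, -0.2]
finger_gap: 0.998
gripper_force: 0.0
```

Request:
servo_tool([
  [[0, 0, 0, 0, 0, 0, 1], [0, 0, 0, 0, 0, 0, 1]],
])

```text
t: 16.83
tcp_pos: [0.5887, -0.0624, 0.1691]
tool_rot: [0.766, 0.643, 0.0, 0.001]
force: [0.1, 0.0, 0.3]
finger_gap: 1.002
gripper_force: 0.0
```

Run:
```python
from h import *
go((.588,-.063,.044),-10.2)
snap("side","side2.png"); ci,im=snap("wrist","brk.png"); np.save("brk_c.npy",ci["camera_from_world"])
a=cv2.imread("pics/side2.png")[150:330,240:480]; cv2.imwrite("pics/both.png",np.vstack([cv2.resize(a,(400,300)),cv2.resize(im,(480,300))[:,:400]]))
```

```text
t 16.83 tcp [ 0.5887 -0.0624  0.1691] yaw -9.98 q6 -0.12 tilt [ 0.08 -0.05] shift mm [ -0.7  -0.8 125.1] turnz 0.22
```

View pics/both.png

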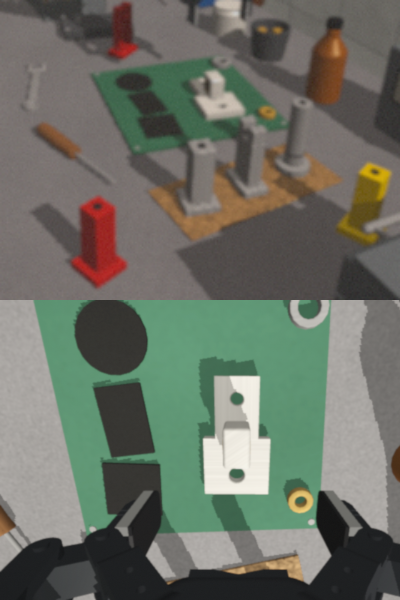

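The crops show all three parts upright on the mat, the bracket untouched, and the three empty pads in clear view.

Run:
```python
from h import *
c=dict(manip.camera_info("wrist"),camera_from_world=np.load("brk_c.npy")); im=cv2.imread("pics/brk.png")
hsv=cv2.cvtColor(im,cv2.COLOR_BGR2HSV); m=((hsv[...,2]<75)&(hsv[...,1]<90)).astype(np.uint8)*255
m=cv2.morphologyEx(m,cv2.MORPH_OPEN,np.ones((3,3),np.uint8))
for k in cv2.findContours(m,0,2)[0]:
    A=cv2.contourArea(k)
    if A<100 or cv2.boundingRect(k)[1]>225: continue
    M=cv2.moments(k); q=(M["m10"]/A,M["m01"]/A); w=np.array([ray(c,p[0],.010)[:2] for p in k],np.float32)
    r=cv2.minAreaRect(w*1000); print(np.round(q),A,ray(c,q,.010)[:2].round(4),r)
# bracket holes
m=((hsv[...,1]>40)|(hsv[...,2]<110)).astype(np.uint8)*255; m[:,:260]=0;m[:,370:]=0;m[:100]=0;m[265:]=0
for k in cv2.findContours(m,1,2)[0]:
    A=cv2.contourArea(k)
    if 80<A<1000: (q,rr)=cv2.minEnclosingCircle(k); print("hole",np.round(q,1),A,rr,ray(c,q,.018)[:2].round(4))
```

```text
[309. 346.] 46273.5 [ 0.5532 -0.2201] ((570.2071533203125, -189.06143188476562), (194.87403869628906, 643.7991943359375), 79.7484130859375)
[166. 159.] 5511.5 [ 0.4715 -0.0221] ((471.2581787109375, -23.939556121826172), (76.84380340576172, 49.352359771728516), 86.69761657714844)
[577.   7.] 1146.5 [0.7972 0.0326] ((799.0419921875, 31.522268295288086), (11.133722305297852, 67.62271118164062), 79.97281646728516)
[148.  48.] 7417.0 [0.4825 0.0603] ((482.067138671875, 58.72431945800781), (67.94085693359375, 70.71258544921875), 79.97281646728516)
hole [315.5 231.5] 151.0 8.860122680664062 [ 0.5803 -0.1027]
hole [315.5 131. ] 173.0 8.077847480773926 [ 0.595  -0.0207]
```

Request:
servo_tool([
  [[0, 0, 0, -0.0004, -0.0008, 0.035, 1], [0, 0, 0, 0, 0, 0.04, 1], [0, 0, 0, 0, 0, 0.035, 1], [0, 0, 0, 0, 0, 0.015, 1], [0, 0, 0, 0, 0, 0, 1], [0, 0, 0, 0, 0, 0, 1]],
])

```text
t: 17.43
tcp_pos: [0.5873, -0.065, 0.0427]
tool_rot: [0.768, 0.641, -0.0, -0.0]
force: [1.1, -0.5, -0.0]
finger_gap: 1.0
gripper_force: 0.0
```

Request:
servo_tool([
  [[0, 0, 0, 0, 0, 0, -1], [0, 0, 0, 0, 0, 0, -1], [0, 0, 0, 0, 0, 0, -1], [0, 0, 0, 0, 0, 0, -1], [0, 0, 0, 0, 0, 0, -1], [0, 0, 0, 0, 0, 0, -1], [0, 0, 0, 0, 0, 0, -1]],
])

```text
t: 18.02
tcp_pos: [0.5881, -0.0636, 0.0448]
tool_rot: [0.767, 0.642, 0.001, 0.001]
force: [-1.2, 0.3, 6.0]
finger_gap: 0.298
gripper_force: 61.9
```

Run:
```python
from h import *
s=manip.sense();go((.514,.335,.2),75);print(s["finger_gap"],s["gripper_force"])
```

```text
t 18.02 tcp [ 0.5881 -0.0636  0.0448] yaw -10.18 q6 -0.12 tilt [ 0.11 -0.04] shift mm [ 379.2 -143.1 -155.7] turnz -85.18
0.2982397192752563 61.890259981155396
```

Request:
servo_tool([
  [[0, 0, 0, 0, 0, -0.02, -1], [0, 0, 0, 0, 0, -0.035, -1], [0, 0, 0, 0, 0, -0.04, -1], [0, 0, 0, 0, 0, -0.04, -1], [0, 0, 0, 0.01, -0.004, -0.02, -1], [0, 0, 0, 0.025, -0.0095, 0, -1], [0, 0, 0, 0.036, -0.0136, 0, -1], [0, 0, 0, 0.036, -0.0136, 0, -1]],
])

```text
t: 18.68
tcp_pos: [0.5656, 0.0495, 0.1986]
tool_rot: [0.768, 0.641, 0.0, -0.0]
force: [-0.5, 0.9, -3.9]
finger_gap: 0.298
gripper_force: 60.8
```

Request:
servo_tool([
  [[0, 0, 0, 0.036, -0.0136, 0, -1], [0, 0, 0, 0.036, -0.0136, 0, -1], [0, 0, 0, 0.036, -0.0136, 0, -1], [0, 0, 0, 0.036, -0.0136, 0, -1], [0, 0, 0, 0.036, -0.0136, 0, -1], [0, 0, 0, 0.036, -0.0136, 0, -1], [0, 0, 0, 0.036, -0.0136, 0, -1], [0, 0, 0, 0.02, -0.0075, 0, -1]],
])

```text
t: 19.35
tcp_pos: [0.511, 0.3388, 0.1977]
tool_rot: [0.766, 0.643, -0.0, -0.001]
force: [0.6, -0.8, -2.6]
finger_gap: 0.296
gripper_force: 60.7
```

Request:
servo_tool([
  [[0, 0, 4, 0, 0, 0, -1], [0, 0, 7, 0, 0, 0, -1], [0, 0, 7, 0, 0, 0, -1], [0, 0, 7, 0, 0, 0, -1], [0, 0, 7, 0, 0, 0, -1], [0, 0, 7, 0, 0, 0, -1], [0, 0, 7, 0, 0, 0, -1], [0, 0, 7, 0, 0, 0, -1]],
])

```text
t: 20.02
tcp_pos: [0.5123, 0.3347, 0.1974]
tool_rot: [0.973, 0.229, -0.001, 0.0]
force: [-0.6, -0.6, -3.1]
finger_gap: 0.293
gripper_force: 60.6
```

Request:
servo_tool([
  [[0, 0, 7, 0, 0, 0, -1], [0, 0, 7, 0, 0, 0, -1], [0, 0, 7, 0, 0, 0, -1], [0, 0, 7, 0, 0, 0, -1], [0, 0, 7, 0, 0, 0, -1], [0, 0, 5, 0, 0, 0, -1], [0, 0, 0, 0, 0, 0, -1], [0, 0, 0, 0, 0, 0, -1]],
])

```text
t: 20.68
tcp_pos: [0.5126, 0.3347, 0.1977]
tool_rot: [0.994, -0.114, -0.001, 0.0]
force: [-0.1, -0.3, -3.6]
finger_gap: 0.292
gripper_force: 60.6
```

Run:
```python
from h import *
s=manip.sense();go((.514,.335,.2),-103.3);print(s["finger_gap"],s["gripper_force"],s["force"])
ci,im=snap("wrist","nest2.png"); np.save("nest2_c.npy",ci["camera_from_world"]); np.save("nest2_tcp.npy",s["tcp_pos"])
```

```text
t 20.68 tcp [0.5126 0.3347 0.1977] yaw -103.05 q6 2.19 tilt [-0.1  -0.04] shift mm [ 1.3 -0.6 -2.3] turnz 0.25
0.2918559163222884 60.58082699775696 [-0.06663892 -0.28572583 -3.56826541]
```

View pics/nest2.png

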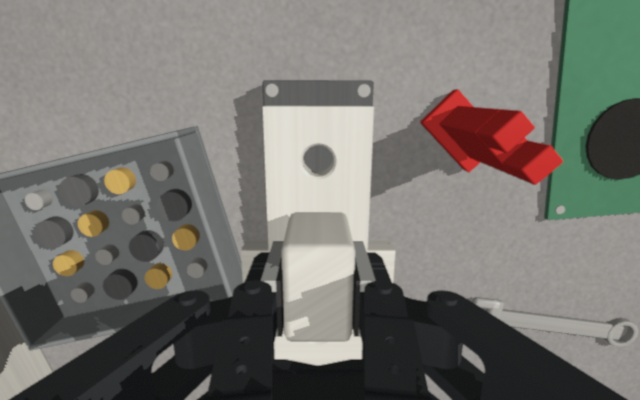

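The held bracket covers the near part of the nest. The nest's far edge runs from (263,81) to (374,81), its screws are at (272,90) and (364,90), and the small bracket hole is at (319,160). The red fork is well clear.

Run:
```python
import cv2,numpy as np
a=cv2.imread("pics/nest1.png")[125:285,258:372]; b=cv2.imread("pics/nest2.png")[70:180,250:390]
a=cv2.resize(a,None,fx=3.6,fy=3.6,interpolation=2); b=cv2.resize(b,None,fx=2.7,fy=2.7,interpolation=2)
o=np.zeros((580,800,3),np.uint8); o[:a.shape[0],:a.shape[1]]=a; o[:b.shape[0],420:420+b.shape[1]]=b; cv2.imwrite("pics/crop2.png",cv2.convertScaleAbs(o,alpha=1.4))
```

```text
(no output)
```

View pics/crop2.png

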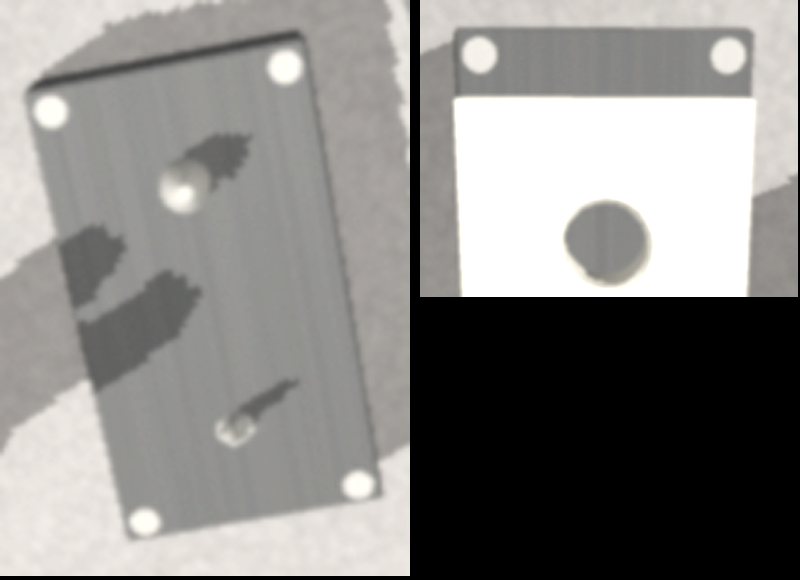

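Run:
```python
from h import *
ci=manip.camera_info("wrist"); ang=lambda v: np.degrees(np.arctan2(v[1],v[0]))
c1=dict(ci,camera_from_world=np.load("nest1_c.npy")); c2=dict(ci,camera_from_world=np.load("nest2_c.npy")); tcp=np.load("nest2_tcp.npy")
P=lambda u,v,z=.025: ray(c1,(258+u/3.6-.36,125+v/3.6-.36),z)[:2]
S=np.array([P(*p) for p in [(51,112),(285,67),(358,485),(145,521)]]); K=np.array([P(*p) for p in [(34,90),(303,40),(381,495),(130,538)]])
for n,q in (("screws",S),("corners",K)): print(n,q.mean(0).round(4),"ang",ang(q[2]-q[1]).round(2),ang(q[3]-q[0]).round(2),np.linalg.norm(q-np.roll(q,-1,0),axis=1).round(4))
Q=lambda u,v,z: ray(c2,(250+(u-420)/2.7-.31,70+v/2.7-.31),z)[:2]
a,b=Q(480,55,.025),Q(729,55,.025); print("nest2 screws",a,b,"x-axis ang",ang(a-b)-90,np.linalg.norm(a-b))
print("nest1 same screws",S[3],S[2])
h=Q(607,242,tcp[2]-.0388+.012); x=np.array([np.cos(np.radians(-13.05)),np.sin(np.radians(-13.05))]); print("hole",h,"bracket centre",h-.042*x,"tcp",tcp[:2], "edge corners",Q(455,28,.025),Q(753,28,.025))
```

```text
screws [0.5152 0.3338] ang -13.32 -13.23 [0.0743 0.1447 0.0741 0.1443]
corners [0.5144 0.3351] ang -13.22 -14.23 [0.0849 0.157  0.0876 0.1574]
nest2 screws [0.59281231 0.35357966] [0.57600586 0.28103329] x-axis ang -13.043332217731262 0.07446765362624683
nest1 same screws [0.57683238 0.28123909] [0.59412267 0.35328703]
hole [0.55481569 0.32412172] bracket centre [0.51390041 0.33360538] tcp [0.51256624 0.33471428] edge corners [0.60189444 0.35880312] [0.58193586 0.27263407]
```

Request:
servo_tool([
  [[0, 0, 0.2, 0.0006, 0.0001, 0.03, -1], [0, 0, 0, 0, 0, 0.035, -1], [0, 0, 0, 0, 0, 0.025, -1], [0, 0, 0, 0, 0, 0.012, -1], [0, 0, 0, 0, 0, 0, -1], [0, 0, 0, 0, 0, 0, -1], [0, 0, 0, 0, 0, 0, -1]],
])

```text
t: 21.32
tcp_pos: [0.5152, 0.3353, 0.098]
tool_rot: [0.993, -0.116, 0.001, -0.001]
force: [0.4, -0.0, -2.8]
finger_gap: 0.299
gripper_force: 60.4
```

Run:
```python
from h import *
go((.5131,.3344,.0638),-103.25); print(manip.sense()["force"])
ci,im=snap("wrist","nest3.png");s=manip.sense()
cv2.imwrite("pics/crop3.png",cv2.resize(im[70:260,230:420],None,fx=3,fy=3,interpolation=2))
np.save("nest3_c.npy",ci["camera_from_world"])
```

```text
t 21.32 tcp [0.5152 0.3353 0.098 ] yaw -103.37 q6 2.2 tilt [0.18 0.07] shift mm [-2.   1.4 34.2] turnz -0.12
[ 0.36573101 -0.04894402 -2.77642166]
```

View pics/crop3.png

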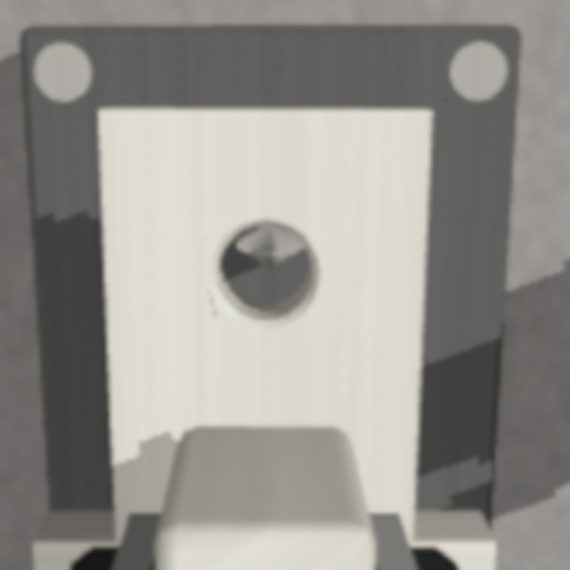

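The crop shows the diamond pin's tip through the hole: hole centre about (268,271), pin tip about (269,245), with the bracket about 1 mm left of the nest axis (screw midpoint 271, plate midpoint 265.5).

Run:
```python
from h import *
c=dict(manip.camera_info("wrist"),camera_from_world=np.load("nest3_c.npy")); P=lambda u,v,z: ray(c,(230+u/3-.33,70+v/3-.33),z)
s=manip.sense(); M=R.from_quat(s["tool_rot"]).as_matrix(); T=lambda p:(1000*(M.T@(p-s["tcp_pos"])))[:2].round(2)
z=s["tcp_pos"][2]-.0388+.012
print("pin apex",T(P(269,243,.042)),T(P(269,247,.042)),"hole",T(P(268,271,z)))
print("plate edge mid",T(P(265.5,108,z)),"screw mid",T((P(63,71,.025)+P(479,71,.025))/2),"nest edge",T((P(23,27,.025)+P(520,27,.025))/2))
go((.5131,.3344,.0638),-103.25)
```

```text
pin apex [42.69  1.17] [42.01  1.17] hole [43.18  0.86]
plate edge mid [65.93  0.49] screw mid [71.02  1.56] nest edge [78.51  1.63]
t 21.37 tcp [0.5154 0.3354 0.0984] yaw -103.38 q6 2.2 tilt [0.22 0.09] shift mm [-2.1  1.5 34.6] turnz -0.13
```

Request:
servo_tool([
  [[0, 0, 0, -0.0017, 0.001, 0.01, -1], [0, 0, 0, 0, 0, 0.0025, -1], [0, 0, 0, 0, 0, 0, -1], [0, 0, 0, 0, 0, 0, -1], [0, 0, 0, 0, 0, 0, -1]],
])

```text
t: 21.78
tcp_pos: [0.5121, 0.3342, 0.0842]
tool_rot: [0.993, -0.117, 0.0, -0.0]
force: [-0.5, 0.8, -3.4]
finger_gap: 0.299
gripper_force: 60.6
```

Run:
```python
from h import *
go((.5134,.3344,.0638),-103.25); print(manip.sense()["force"])
ci,im=snap("wrist","nest4.png");s=manip.sense()
cv2.imwrite("pics/crop4.png",cv2.resize(im[80:220,230:420],None,fx=4,fy=4,interpolation=2))
np.save("nest4_c.npy",ci["camera_from_world"])
```

```text
t 21.78 tcp [0.5121 0.3342 0.0842] yaw -103.39 q6 2.2 tilt [0.02 0.01] shift mm [ 1.2 -0.5 20.4] turnz -0.14
[-0.4580484   0.76254093 -3.41223425]
```

View pics/crop4.png

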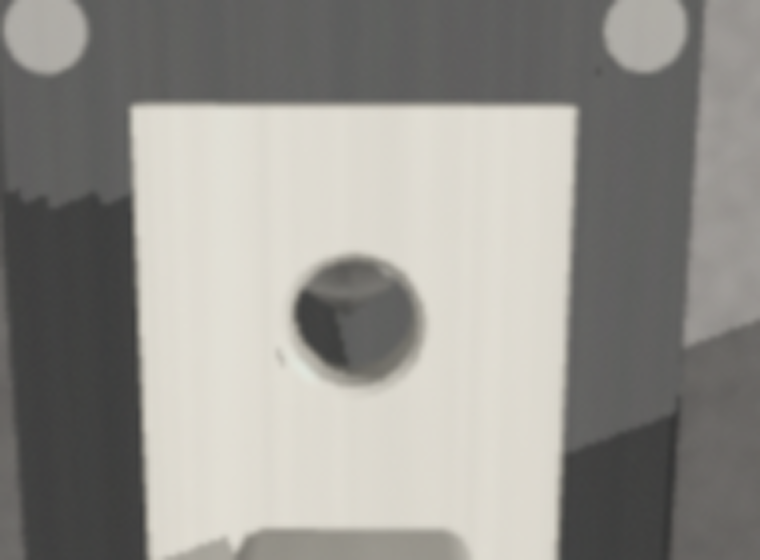

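Run:
```python
from h import *
c=dict(manip.camera_info("wrist"),camera_from_world=np.load("nest4_c.npy")); P=lambda u,v,z: ray(c,(230+u/4-.37,80+v/4-.37),z)
s=manip.sense(); M=R.from_quat(s["tool_rot"]).as_matrix(); T=lambda p:(1000*(M.T@(p-s["tcp_pos"])))[:2].round(2)
z=s["tcp_pos"][2]-.0388+.012
print("pin",T(P(348,285,.042)),"hole",T(P(358,318,z)))
print("plate edge mid",T(P(354.5,104,z)),"screw mid",T((P(47,33,.025)+P(645,33,.025))/2))
go((.5131,.3344,.0638),-103.25)
```

```text
pin [44.8  -0.23] hole [43.59  0.88]
plate edge mid [66.    0.49] screw mid [73.65 -0.5 ]
t 21.83 tcp [0.5122 0.3342 0.0842] yaw -103.39 q6 2.2 tilt [0.03 0.01] shift mm [ 0.8 -0.4 20.4] turnz -0.14
```

Request:
servo_tool([
  [[0, 0, 0, 0.0004, -0.001, 0, -1], [0, 0, 0, 0, 0, 0, -1], [0, 0, 0, 0, 0, 0.003, -1], [0, 0, 0, 0, 0, 0.003, -1], [0, 0, 0, 0, 0, 0, -1], [0, 0, 0, 0, 0, 0, -1]],
])

```text
t: 22.33
tcp_pos: [0.5123, 0.3348, 0.0776]
tool_rot: [0.993, -0.117, -0.0, 0.0]
force: [0.2, -0.8, -3.3]
finger_gap: 0.295
gripper_force: 60.6
```

Run:
```python
from h import *
go((.5131,.3338,.0638),-103.25); s=manip.sense();print(s["force"],s["ft_torque"])
```

```text
t 22.33 tcp [0.5123 0.3348 0.0776] yaw -103.4 q6 2.2 tilt [-0.05 -0.02] shift mm [ 1.   0.8 13.8] turnz -0.15
[ 0.19287917 -0.82212185 -3.32084561] [-0.05413309 -0.0181398  -0.06772794]
```

Request:
servo_tool([
  [[0, 0, 0, 0, 0, 0.002, -1], [0, 0, 0, 0, 0, 0.002, -1], [0, 0, 0, 0, 0, 0, -1], [0, 0, 0, 0, 0, 0, -1]],
])

```text
t: 22.67
tcp_pos: [0.5125, 0.3349, 0.0738]
tool_rot: [0.993, -0.117, -0.0, 0.0]
force: [0.3, -0.0, -3.0]
finger_gap: 0.292
gripper_force: 60.6
```

Request:
servo_tool([
  [[0, 0, 0, 0, 0, 0.002, -1], [0, 0, 0, 0, 0, 0, -1], [0, 0, 0, 0, 0, 0, -1]],
])

```text
t: 22.92
tcp_pos: [0.5126, 0.335, 0.0719]
tool_rot: [0.993, -0.117, -0.0, 0.0]
force: [0.5, -0.3, -2.7]
finger_gap: 0.297
gripper_force: 60.6
```

Request:
servo_tool([
  [[0, 0, 0, 0, 0, 0.002, -1], [0, 0, 0, 0, 0, 0.002, -1], [0, 0, 0, 0, 0, 0.002, -1], [0, 0, 0, 0, 0, 0, -1], [0, 0, 0, 0, 0, 0, -1]],
])

```text
t: 23.33
tcp_pos: [0.5126, 0.3349, 0.0658]
tool_rot: [0.993, -0.117, -0.0, 0.0]
force: [0.6, -0.4, -2.8]
finger_gap: 0.297
gripper_force: 60.6
```

Request:
servo_tool([
  [[0, 0, 0, 0, 0, 0.0015, -1], [0, 0, 0, 0, 0, 0, -1], [0, 0, 0, 0, 0, 0, -1]],
])

```text
t: 23.58
tcp_pos: [0.5126, 0.335, 0.0645]
tool_rot: [0.993, -0.117, -0.0, 0.0]
force: [0.5, 0.2, -3.3]
finger_gap: 0.299
gripper_force: 60.6
```

Request:
servo_tool([
  [[0, 0, 0, 0, 0, 0.001, -1], [0, 0, 0, 0, 0, 0, -1], [0, 0, 0, 0, 0, 0, -1], [0, 0, 0, 0, 0, 0, 0.3], [0, 0, 0, 0, 0, 0, 0.3], [0, 0, 0, 0, 0, 0, 0.3], [0, 0, 0, 0, 0, 0, 0.3]],
])

```text
t: 24.17
tcp_pos: [0.5128, 0.3351, 0.0637]
tool_rot: [0.993, -0.117, 0.0, -0.0]
force: [-0.3, 0.1, -0.6]
finger_gap: 0.651
gripper_force: 0.0
```

Request:
servo_tool([
  [[0, 0, 0, 0, 0, -0.02, 0.3], [0, 0, 0, 0, 0, -0.035, 0.3], [0, 0, 0, 0, 0, -0.04, 0.3], [0, 0, 0, 0, 0, -0.02, 0.3], [0, 0, 0, 0, 0, 0, 0.3], [0, 0, 0, 0, 0, 0, 0.3]],
])

```text
t: 24.67
tcp_pos: [0.5133, 0.3353, 0.1801]
tool_rot: [0.993, -0.117, 0.002, -0.001]
force: [-0.6, 0.5, -0.4]
finger_gap: 0.649
gripper_force: 0.0
```

Run:
```python
from h import *
go((.592,-.297,.18),-5)
snap("wrist","nest5.png")
```

```text
t 24.67 tcp [0.5133 0.3353 0.1801] yaw -103.39 q6 2.2 tilt [0.19 0.08] shift mm [ 2.230e+02  5.969e+02 -5.000e-01] turnz 81.61
```

View pics/nest5.png

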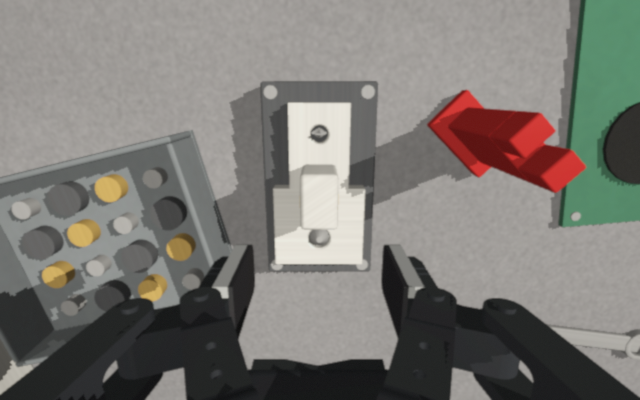

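The bracket sits flat on the nest with both pins visible in their holes, (319,133) and (319,237), and it is released. Now return the parts, spindle first.

Request:
servo_tool([
  [[0, 0, -7.1, 0, 0, 0, 0.3], [0, 0, -7.1, 0, 0, 0, 0.3], [0, 0, -7.1, 0, 0, 0, 0.3], [0, 0, -7.1, 0, 0, 0, 0.3], [0, 0, -7.1, 0, 0, 0, 0.3], [0, 0, -7.1, 0, 0, 0, 0.3], [0, 0, -7.1, 0, 0, 0, 0.3], [0, 0, -7.1, 0, 0, 0, 0.3]],
])

```text
t: 25.38
tcp_pos: [0.5112, 0.3343, 0.1759]
tool_rot: [0.928, 0.373, -0.003, 0.0]
force: [0.1, 0.0, 1.0]
finger_gap: 0.65
gripper_force: 0.0
```

Request:
servo_tool([
  [[0, 0, -7.1, 0, 0, 0, 0.3], [0, 0, -7.1, 0, 0, 0, 0.3], [0, 0, -7.1, 0, 0, 0, 0.3], [0, 0, -7.1, 0, 0, 0, 0.3], [0, 0, -7.1, 0, 0, 0, 0.3], [0, 0, -6, 0, 0, 0, 0.3], [0, 0, 0, 0, 0, 0, 0.3], [0, 0, 0, 0, 0, 0, 0.3]],
])

```text
t: 26.05
tcp_pos: [0.5116, 0.3345, 0.1766]
tool_rot: [0.739, 0.674, -0.002, -0.001]
force: [0.2, -0.5, -0.2]
finger_gap: 0.65
gripper_force: 0.0
```

Request:
servo_tool([
  [[0, 0, 0, -0.039, 0.0084, 0, 0.5], [0, 0, 0, -0.039, 0.0084, 0, 0.5], [0, 0, 0, -0.039, 0.0084, 0, 0.5], [0, 0, 0, -0.039, 0.0084, 0, 0.5], [0, 0, 0, -0.039, 0.0084, 0, 0.5], [0, 0, 0, -0.039, 0.0084, 0, 0.5], [0, 0, 0, -0.039, 0.0084, 0, 0.5], [0, 0, 0, -0.039, 0.0084, 0, 0.5]],
])

```text
t: 26.72
tcp_pos: [0.5512, 0.0164, 0.1778]
tool_rot: [0.739, 0.674, -0.0, -0.001]
force: [0.3, 0.1, -0.2]
finger_gap: 0.746
gripper_force: 0.0
```

Request:
servo_tool([
  [[0, 0, 0, -0.039, 0.0084, 0, 0.5], [0, 0, 0, -0.039, 0.0084, 0, 0.5], [0, 0, 0, -0.039, 0.0084, 0, 0.5], [0, 0, 0, -0.039, 0.0084, 0, 0.5], [0, 0, 0, -0.039, 0.0084, 0, 0.5], [0, 0, 0, -0.039, 0.0084, 0, 0.5], [0, 0, 0, -0.02, 0.0043, 0, 0.5], [0, 0, 0, 0, 0, 0, 0.5]],
])

```text
t: 27.38
tcp_pos: [0.5843, -0.2453, 0.1777]
tool_rot: [0.74, 0.672, -0.0, 0.001]
force: [-0.6, 0.7, 0.2]
finger_gap: 0.749
gripper_force: 0.0
```

Request:
servo_tool([
  [[0, 0, 0, 0, 0, 0, 0.5], [0, 0, 0, 0, 0, 0, 0.5]],
])

```text
t: 27.55
tcp_pos: [0.5829, -0.2384, 0.1775]
tool_rot: [0.738, 0.675, -0.0, -0.002]
force: [-0.3, 0.7, -0.4]
finger_gap: 0.75
gripper_force: 0.0
```

Run:
```python
from h import *
go((.5924,-.297,.0895),-5)
```

```text
t 27.55 tcp [ 0.5829 -0.2384  0.1775] yaw -5.16 q6 -0.48 tilt [-0.13  0.12] shift mm [-57.7  15.   87.9] turnz -0.16
```

Request:
servo_tool([
  [[0, 0, 0, -0.03, 0.0077, 0, 0.5], [0, 0, 0, -0.0277, 0.0073, 0, 0.5], [0, 0, 0, 0, 0, 0, 0.5], [0, 0, 0, 0, 0, 0, 0.5], [0, 0, 0, 0, 0, 0.03, 0.5], [0, 0, 0, 0, 0, 0.035, 0.5], [0, 0, 0, 0, 0, 0.02, 0.5], [0, 0, 0, 0, 0, 0, 0.5]],
])

```text
t: 28.22
tcp_pos: [0.59, -0.2933, 0.0883]
tool_rot: [0.737, 0.676, -0.001, -0.006]
force: [-1.3, 0.9, -0.1]
finger_gap: 0.749
gripper_force: 0.0
```

Request:
servo_tool([
  [[0, 0, 0, 0, 0, 0, 0.5]],
])

```text
t: 28.3
tcp_pos: [0.5928, -0.2957, 0.0924]
tool_rot: [0.737, 0.676, -0.0, -0.002]
force: [0.3, 0.5, 0.8]
finger_gap: 0.749
gripper_force: 0.0
```

Run:
```python
from h import *
go((.5924,-.297,.0895),-5)
```

```text
t 28.3 tcp [ 0.5928 -0.2957  0.0924] yaw -5.0 q6 -0.54 tilt [-0.19  0.16] shift mm [-1.4 -0.2  2.9] turnz -0.0
```

Request:
servo_tool([
  [[0, 0, 0, 0, 0, 0, -1], [0, 0, 0, 0, 0, 0, -1], [0, 0, 0, 0, 0, 0, -1], [0, 0, 0, 0, 0, 0, -1], [0, 0, 0, 0, 0, 0, -1], [0, 0, 0, 0, 0, 0, -1]],
])

```text
t: 28.8
tcp_pos: [0.5937, -0.2987, 0.0957]
tool_rot: [0.738, 0.675, 0.0, 0.001]
force: [-2.4, 1.3, 5.6]
finger_gap: 0.328
gripper_force: 58.4
```

Run:
```python
from h import *
s=manip.sense();go((.483,.0593,s["tcp_pos"][2]),-5);print(s["finger_gap"],s["gripper_force"])
```

```text
t 28.8 tcp [ 0.5937 -0.2987  0.0957] yaw -5.1 q6 -0.54 tilt [ 0.06 -0.06] shift mm [ 346.8 -142.1   -0.5] turnz -0.1
0.3282379806238323 58.40868830680847
```

Request:
servo_tool([
  [[0, 0, 0, 0, 0, -0.02, -1], [0, 0, 0, 0, 0, -0.03, -1], [0, 0, 0, 0.01, -0.004, -0.01, -1], [0, 0, 0, 0.025, -0.01, 0, -1], [0, 0, 0, 0.037, -0.0153, 0, -1], [0, 0, 0, 0.037, -0.0153, 0, -1], [0, 0, 0, 0.037, -0.0153, 0, -1], [0, 0, 0, 0.037, -0.0153, 0, -1]],
])

```text
t: 29.47
tcp_pos: [0.5329, -0.107, 0.1528]
tool_rot: [0.738, 0.675, -0.0, -0.001]
force: [-0.4, 1.2, -7.6]
finger_gap: 0.326
gripper_force: 60.5
```

Request:
servo_tool([
  [[0, 0, 0, 0.037, -0.0153, 0, -1], [0, 0, 0, 0.037, -0.0153, 0, -1], [0, 0, 0, 0.037, -0.0153, 0, -1], [0, 0, 0, 0.03, -0.0124, 0, -1], [0, 0, 0, 0.015, -0.006, 0, -1], [0, 0, 0, 0.005, -0.002, 0, -1], [0, 0, 0, 0, 0, 0, -1], [0, 0, 0, 0, 0, 0, -1]],
])

```text
t: 30.13
tcp_pos: [0.4835, 0.0568, 0.1535]
tool_rot: [0.738, 0.675, 0.0, 0.001]
force: [0.8, -0.3, -7.4]
finger_gap: 0.321
gripper_force: 60.5
```

Run:
```python
from h import *
s=manip.sense();go((.483,.057,.1017),-5);print(s["force"])
```

```text
t 30.13 tcp [0.4835 0.0568 0.1535] yaw -5.04 q6 -0.02 tilt [ 0.06 -0.03] shift mm [ 0.2 -0.6 51.8] turnz -0.04
[ 0.78685942 -0.34547895 -7.36712357]
```

Request:
servo_tool([
  [[0, 0, 0, 0, -0.0005, 0.02, -1], [0, 0, 0, 0, 0, 0.02, -1], [0, 0, 0, 0, 0, 0.008, -1], [0, 0, 0, 0, 0, 0, -1], [0, 0, 0, 0, 0, 0, -1], [0, 0, 0, 0, 0, 0, -1]],
])

```text
t: 30.63
tcp_pos: [0.4838, 0.0562, 0.1061]
tool_rot: [0.738, 0.675, 0.001, 0.001]
force: [0.8, -0.1, -6.9]
finger_gap: 0.33
gripper_force: 60.3
```

Run:
```python
from h import *
s=manip.sense();go((.483,.057,.1017),-5);print(s["force"])
```

```text
t 30.63 tcp [0.4838 0.0562 0.1061] yaw -5.15 q6 -0.02 tilt [ 0.11 -0.02] shift mm [ 0.8 -0.8  4.4] turnz -0.15
[ 0.78812502 -0.08993037 -6.91431301]
```

Request:
servo_tool([
  [[0, 0, 0, 0.0008, -0.0008, 0.0025, -1], [0, 0, 0, 0, 0, 0.0012, -1], [0, 0, 0, 0, 0, 0, -1], [0, 0, 0, 0, 0, 0, -1]],
])

```text
t: 30.97
tcp_pos: [0.4821, 0.0578, 0.1021]
tool_rot: [0.738, 0.675, 0.0, 0.0]
force: [-0.5, -0.0, -7.0]
finger_gap: 0.328
gripper_force: 60.4
```

Request:
servo_tool([
  [[0, 0, 0, 0, 0, 0.001, -1], [0, 0, 0, 0, 0, 0, -1], [0, 0, 0, 0, 0, 0, 0.5], [0, 0, 0, 0, 0, 0, 0.5], [0, 0, 0, 0, 0, 0, 0.5], [0, 0, 0, 0, 0, -0.02, 0.5], [0, 0, 0, 0, 0, -0.03, 0.5], [0, 0, 0, 0, 0, -0.03, 0.5]],
])

```text
t: 31.63
tcp_pos: [0.4815, 0.0577, 0.1812]
tool_rot: [0.738, 0.675, -0.001, -0.001]
force: [1.2, -0.5, 0.6]
finger_gap: 0.748
gripper_force: 0.0
```

Request:
servo_tool([
  [[0, 0, 0, -0.0395, 0.0056, 0, 0.5], [0, 0, 0, -0.0395, 0.0056, 0, 0.5], [0, 0, 0, -0.0395, 0.0056, 0, 0.5], [0, 0, 0, -0.0395, 0.0056, 0, 0.5], [0, 0, 0, -0.0395, 0.0056, 0, 0.5], [0, 0, 0, -0.0395, 0.0056, 0, 0.5], [0, 0, 0, -0.0395, 0.0056, 0, 0.5], [0, 0, 0, -0.0395, 0.0056, 0, 0.5]],
])

```text
t: 32.3
tcp_pos: [0.4985, -0.2632, 0.1811]
tool_rot: [0.738, 0.675, 0.0, 0.0]
force: [-0.3, -0.1, 0.2]
finger_gap: 0.752
gripper_force: 0.0
```

Request:
servo_tool([
  [[0, 0, 0, -0.0395, 0.0056, 0, 0.5], [0, 0, 0, 0, 0, 0, 0.5], [0, 0, 0, 0, 0, 0, 0.5], [0, 0, 0, 0, 0, 0, 0.5]],
])

```text
t: 32.63
tcp_pos: [0.5, -0.3005, 0.1805]
tool_rot: [0.738, 0.675, 0.0, -0.001]
force: [0.1, -0.5, -0.5]
finger_gap: 0.752
gripper_force: 0.0
```

Run:
```python
from h import *
go((.5014,-.3025,.078),-5)
```

```text
t 32.63 tcp [ 0.5    -0.3005  0.1805] yaw -5.15 q6 -0.64 tilt [-0.05  0.07] shift mm [ -2.    1.6 102.5] turnz -0.15
```

Request:
servo_tool([
  [[0, 0, 0, -0.0015, 0.0015, 0.03, 0.5], [0, 0, 0, 0, 0, 0.036, 0.5], [0, 0, 0, 0, 0, 0.03, 0.5], [0, 0, 0, 0, 0, 0.005, 0.5], [0, 0, 0, 0, 0, 0, 0.5], [0, 0, 0, 0, 0, 0, 0.5], [0, 0, 0, 0, 0, 0, 0.5]],
])

```text
t: 33.22
tcp_pos: [0.5032, -0.3027, 0.0818]
tool_rot: [0.737, 0.675, 0.0, 0.002]
force: [0.4, 0.7, 0.1]
finger_gap: 0.749
gripper_force: 0.0
```

Request:
servo_tool([
  [[0, 0, 0, 0, 0, 0, -1], [0, 0, 0, 0, 0, 0, -1], [0, 0, 0, 0, 0, 0, -1], [0, 0, 0, 0, 0, 0, -1], [0, 0, 0, 0, 0, 0, -1], [0, 0, 0, 0, 0, 0, -1]],
])

```text
t: 33.72
tcp_pos: [0.502, -0.3028, 0.081]
tool_rot: [0.738, 0.675, -0.0, 0.0]
force: [-1.9, 0.4, 5.9]
finger_gap: 0.247
gripper_force: 59.2
```

Run:
```python
from h import *
s=manip.sense();go((.4705,-.0263,s["tcp_pos"][2]),-5);print(s["finger_gap"],s["gripper_force"])
```

```text
t 33.72 tcp [ 0.502  -0.3028  0.081 ] yaw -5.11 q6 -0.64 tilt [ 0.04 -0.04] shift mm [ 2.726e+02 -5.600e+01 -2.000e-01] turnz -0.11
0.2469231500618725 59.16959077119827
```

Request:
servo_tool([
  [[0, 0, 0, 0, 0, -0.02, -1], [0, 0, 0, 0, 0, -0.03, -1], [0, 0, 0, 0.01, -0.002, -0.01, -1], [0, 0, 0, 0.025, -0.005, 0, -1], [0, 0, 0, 0.037, -0.0076, 0, -1], [0, 0, 0, 0.037, -0.0076, 0, -1], [0, 0, 0, 0.037, -0.0076, 0, -1], [0, 0, 0, 0.037, -0.0076, 0, -1]],
])

```text
t: 34.38
tcp_pos: [0.4793, -0.1144, 0.139]
tool_rot: [0.738, 0.675, -0.0, -0.001]
force: [0.7, 0.3, -4.7]
finger_gap: 0.249
gripper_force: 60.1
```

Request:
servo_tool([
  [[0, 0, 0, 0.037, -0.0076, 0, -1], [0, 0, 0, 0.033, -0.0068, 0, -1], [0, 0, 0, 0.015, -0.003, 0, -1], [0, 0, 0, 0.005, -0.001, 0, -1], [0, 0, 0, 0, 0, 0, -1], [0, 0, 0, 0, 0, 0.02, -1], [0, 0, 0, 0, 0, 0.02, -1], [0, 0, 0, 0, 0, 0.006, -1]],
])

```text
t: 35.05
tcp_pos: [0.4702, -0.0265, 0.0919]
tool_rot: [0.738, 0.675, -0.001, -0.001]
force: [-1.0, 0.1, -5.3]
finger_gap: 0.245
gripper_force: 60.0
```

Request:
servo_tool([
  [[0, 0, 0, 0, 0, 0, -1], [0, 0, 0, 0, 0, 0, -1], [0, 0, 0, 0, 0, 0, -1]],
])

```text
t: 35.3
tcp_pos: [0.4713, -0.0264, 0.0943]
tool_rot: [0.738, 0.675, 0.0, 0.001]
force: [-0.5, 0.3, -6.0]
finger_gap: 0.251
gripper_force: 60.0
```

Run:
```python
from h import *
s=manip.sense();go((.4705,-.0254,.087),-5);print(s["force"])
```

```text
t 35.3 tcp [ 0.4713 -0.0264  0.0943] yaw -5.15 q6 -0.2 tilt [ 0.08 -0.03] shift mm [ 0.9 -0.9  7.3] turnz -0.15
[-0.48254137  0.26205463 -6.01304577]
```

Request:
servo_tool([
  [[0, 0, 0, 0.0008, -0.0008, 0.004, -1], [0, 0, 0, 0, 0, 0.0025, -1], [0, 0, 0, 0, 0, 0, -1], [0, 0, 0, 0, 0, 0, -1], [0, 0, 0, 0, 0, 0, -1]],
])

```text
t: 35.72
tcp_pos: [0.47, -0.0247, 0.0875]
tool_rot: [0.738, 0.675, 0.0, 0.0]
force: [-0.9, 0.4, -5.7]
finger_gap: 0.246
gripper_force: 60.3
```

Request:
servo_tool([
  [[0, 0, 0, 0, 0, 0.0009, -1], [0, 0, 0, 0, 0, 0, -1], [0, 0, 0, 0, 0, 0, 0.5], [0, 0, 0, 0, 0, 0, 0.5], [0, 0, 0, 0, 0, 0, 0.5], [0, 0, 0, 0, 0, -0.025, 0.5], [0, 0, 0, 0, 0, -0.035, 0.5], [0, 0, 0, 0, 0, -0.03, 0.5]],
])

```text
t: 36.38
tcp_pos: [0.4697, -0.0247, 0.1774]
tool_rot: [0.738, 0.675, -0.0, -0.0]
force: [1.2, 0.1, -0.6]
finger_gap: 0.747
gripper_force: 0.0
```

Request:
servo_tool([
  [[0, 0, 0, -0.036, -0.0041, 0, 0.5], [0, 0, 0, -0.036, -0.0041, 0, 0.5], [0, 0, 0, -0.036, -0.0041, 0, 0.5], [0, 0, 0, -0.036, -0.0041, 0, 0.5], [0, 0, 0, -0.036, -0.0041, 0, 0.5], [0, 0, 0, -0.036, -0.0041, 0, 0.5], [0, 0, 0, -0.036, -0.0041, 0, 0.5], [0, 0, 5.9, -0.036, -0.0041, 0, 0.5]],
])

```text
t: 37.05
tcp_pos: [0.411, -0.3105, 0.1766]
tool_rot: [0.772, 0.635, 0.0, 0.0]
force: [1.7, -0.4, -0.4]
finger_gap: 0.75
gripper_force: 0.0
```

Request:
servo_tool([
  [[0, 0, 0, 0, 0, 0, 0.5], [0, 0, 0, 0, 0, 0, 0.5], [0, 0, 0, 0, 0, 0, 0.5]],
])

```text
t: 37.3
tcp_pos: [0.4112, -0.3081, 0.1762]
tool_rot: [0.772, 0.636, 0.0, -0.001]
force: [0.4, -0.5, 0.7]
finger_gap: 0.753
gripper_force: 0.0
```

Run:
```python
from h import *
go((.4123,-.3095,.083),-11)
```

```text
t 37.3 tcp [ 0.4112 -0.3081  0.1762] yaw -11.01 q6 -0.67 tilt [-0.04  0.08] shift mm [-1.3  1.5 93.2] turnz -0.01
```

Request:
servo_tool([
  [[0, 0, 0, -0.001, 0.001, 0.03, 0.5], [0, 0, 0, 0, 0, 0.035, 0.5], [0, 0, 0, 0, 0, 0.023, 0.5], [0, 0, 0, 0, 0, 0, 0.5], [0, 0, 0, 0, 0, 0, 0.5], [0, 0, 0, 0, 0, 0, 0.5]],
])

```text
t: 37.8
tcp_pos: [0.4132, -0.3093, 0.0894]
tool_rot: [0.771, 0.637, 0.0, 0.001]
force: [0.8, -0.6, 0.6]
finger_gap: 0.752
gripper_force: 0.0
```

Request:
servo_tool([
  [[0, 0, 0, 0, 0, 0, -1], [0, 0, 0, 0, 0, 0, -1], [0, 0, 0, 0, 0, 0, -1], [0, 0, 0, 0, 0, 0, -1], [0, 0, 0, 0, 0, 0, -1], [0, 0, 0, 0, 0, 0, -1]],
])

```text
t: 38.3
tcp_pos: [0.4128, -0.3102, 0.0899]
tool_rot: [0.772, 0.636, 0.0, 0.001]
force: [-1.9, 0.5, 5.7]
finger_gap: 0.364
gripper_force: 58.8
```

Run:
```python
from h import *
s=manip.sense();go((.457,-.1045,s["tcp_pos"][2]),-11);print(s["finger_gap"],s["gripper_force"])
```

```text
t 38.3 tcp [ 0.4128 -0.3102  0.0899] yaw -10.99 q6 -0.67 tilt [ 0.08 -0.09] shift mm [210.4   4.2  -0.3] turnz 0.01
0.36413291071618215 58.84509086608887
```

Request:
servo_tool([
  [[0, 0, 0, 0, 0, -0.02, -1], [0, 0, 0, 0, 0, -0.03, -1], [0, 0, 0, 0.01, 0, -0.01, -1], [0, 0, 0, 0.03, 0.0006, 0, -1], [0, 0, 0, 0.037, 0.0009, 0, -1], [0, 0, 0, 0.037, 0.0009, 0, -1], [0, 0, 0, 0.037, 0.0009, 0, -1], [0, 0, 0, 0.035, 0.0009, 0, -1]],
])

```text
t: 38.97
tcp_pos: [0.4512, -0.1253, 0.1481]
tool_rot: [0.772, 0.636, -0.0, -0.001]
force: [0.1, -1.2, -5.3]
finger_gap: 0.369
gripper_force: 61.4
```

Request:
servo_tool([
  [[0, 0, 0, 0.018, 0, 0, -1], [0, 0, 0, 0.006, 0, 0, -1], [0, 0, 0, 0, 0, 0, -1], [0, 0, 0, 0, 0, 0.02, -1], [0, 0, 0, 0, 0, 0.02, -1], [0, 0, 0, 0, 0, 0.005, -1], [0, 0, 0, 0, 0, 0, -1], [0, 0, 0, 0, 0, 0, -1]],
])

```text
t: 39.63
tcp_pos: [0.4566, -0.1053, 0.1034]
tool_rot: [0.772, 0.636, -0.0, -0.0]
force: [0.7, -0.0, -4.4]
finger_gap: 0.366
gripper_force: 61.3
```

Run:
```python
from h import *
s=manip.sense();go((.457,-.1045,.0959),-11);print(s["force"])
```

```text
t 39.63 tcp [ 0.4566 -0.1053  0.1034] yaw -11.07 q6 -0.27 tilt [-0.02  0.  ] shift mm [0.9 0.2 7.5] turnz -0.07
[ 7.46133766e-01 -1.72178144e-03 -4.35405764e+00]
```

Request:
servo_tool([
  [[0, 0, 0, 0.0006, 0, 0.004, -1], [0, 0, 0, 0, 0, 0.0025, -1], [0, 0, 0, 0, 0, 0, -1], [0, 0, 0, 0, 0, 0, -1], [0, 0, 0, 0, 0, 0, -1]],
])

```text
t: 40.05
tcp_pos: [0.4569, -0.104, 0.0972]
tool_rot: [0.772, 0.636, 0.0, 0.0]
force: [-0.0, 0.5, -5.1]
finger_gap: 0.361
gripper_force: 61.5
```

Lower the last 1.3 mm, release, lift and look.

Request:
servo_tool([
  [[0, 0, 0, 0, 0, 0.0012, -1], [0, 0, 0, 0, 0, 0, -1], [0, 0, 0, 0, 0, 0, 0.5], [0, 0, 0, 0, 0, 0, 0.5], [0, 0, 0, 0, 0, 0, 0.5], [0, 0, 0, 0, 0, -0.025, 0.5], [0, 0, 0, 0, 0, -0.035, 0.5], [0, 0, 0, 0, 0, -0.04, 0.5]],
])

```text
t: 40.72
tcp_pos: [0.4556, -0.1034, 0.1957]
tool_rot: [0.772, 0.636, -0.001, -0.002]
force: [1.0, 0.5, -0.7]
finger_gap: 0.753
gripper_force: 0.0
```

Request:
servo_tool([
  [[0, 0, 0, 0.01, 0, -0.035, 0.5], [0, 0, 0, 0.02, 0, -0.035, 0.5], [0, 0, 0, 0.03, 0, -0.02, 0.5], [0, 0, 0, 0, 0, 0, 0.5], [0, 0, 0, 0, 0, 0, 0.5], [0, 0, 0, 0, 0, 0, 0.5]],
])

```text
t: 41.22
tcp_pos: [0.4676, -0.0449, 0.2854]
tool_rot: [0.771, 0.636, -0.0, -0.0]
force: [0.1, 0.2, -0.9]
finger_gap: 0.752
gripper_force: 0.0
```

Run:
```python
from h import *
ci,im=snap("wrist","fin.png"); np.save("fin_c.npy",ci["camera_from_world"])
cv2.imwrite("pics/crop5.png",cv2.resize(im[0:290,190:540],None,fx=2,fy=2,interpolation=2)); print(manip.sense()["tcp_pos"])
```

```text
[ 0.46732005 -0.0452187   0.28478782]
```

View pics/crop5.png

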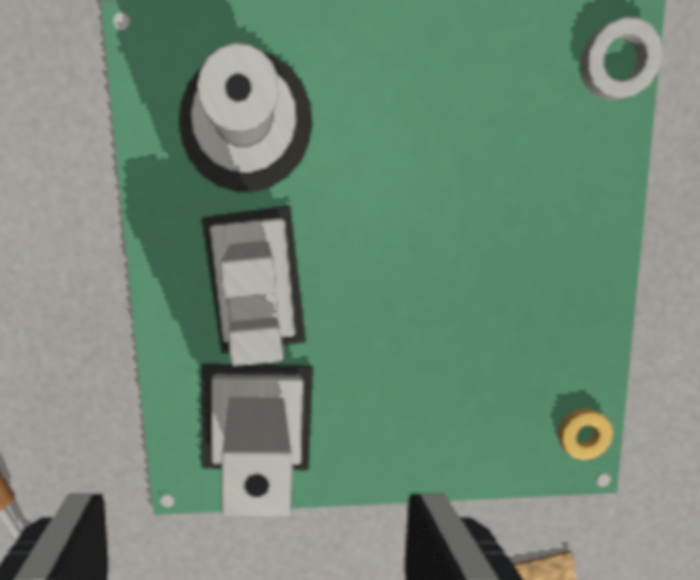

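All three parts stand centred on their own pads, with even dark borders around the feet at (245,120), (254,280) and (257,415). The gripper is clear, so I hand in.

```bash
python3 -c "
from station import manip
print(manip.sign_off())"
```

```text
the job is handed in; nothing more can be done
None
```

The job is handed in at about 41 s: the bracket looked fully home on the nest's two pins when released, and the spindle, pillar and fork stand upright and centred on their own pads; the hand-in returned no verdict.

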